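# Tighten the mould clamp with the hex key

### The arm

A 7-joint arm with a two-finger parallel gripper is mounted at the origin on a cart in front of the work surface, level with it; the furniture and walls round the work are solid. World frame = base frame: x ahead of the robot, y to its left, z up, the work surface at z = 0. Lengths are in mm, angles in degrees, forces in N, time in s.
With the tool pointing down it reaches from about 400 to 850 mm from the base axis. Payload 6.9 kg.
Tool frame: the origin (TCP) lies at the very end of the fingers, on their centre line; the grasp point (between the pads) lies 19 mm behind it (arm.tcp_to_grasp is the distance from the TCP to the grasp point, in mm); z points along the fingers, x is the direction in which the jaws open and shut, and the axes are right-handed (so a half turn about z gives the same grasp; the last joint's range is limited). The gripper opens to 85 mm and grips with 20 to 120 N. Pads are 22 mm wide; open, the fingers measure 114 mm over their backs; the gripper's body (76 mm by 85 mm) begins 54 mm behind the grasp point. The pads swing forward as they close: fully open they stand 13 mm farther back than shut.
Start: joints at [-66.091, 29.078, -13.613, 85.955, 7.202, 65.827, -8.869], TCP at [191.751, 594.847, 231.275] pointing down, gripper open.
Joint ranges: [-176.47, 176.47], [-13.61, 117.27], [-81.72, 77.17], [0.22, 143.17], [-87.28, 267.28], [10, 112.55], [-165.47, 165.47]. Speed limits (degrees/s): [136.94, 136.94, 180, 180, 180, 180, 180].

### API

Orientations are given as [roll, pitch, yaw] about the fixed x, y, z axes, in that order (R = Rz(yaw) Ry(pitch) Rx(roll)).
In Python, from rig import arm, optics, nets gives the robot as it stands.
- The arm moves only by the tool jog_arm, never from a script. Its argument "increments" is a list of rows, each a list of 7 numbers: the shift along the tool's x, y, z in cm, then the turn, a rotation vector about the tool's x, y, z in rad, then the closure in counts, from 0 (fully open) to 255 (shut). In form: [[tx, ty, tz, ax, ay, az, claw], ...]. A call has 1 to 10 rows; each row is the pose to reach, as a shift and turn from the pose measured when the call began, along the tool's axes at that moment; what a row does not reach only later rows make up. A row lasts 1/8 s, in which the tool goes at most 62.5 mm and 10.7 degrees, less where a joint would pass 70% of its speed; a pose out of reach is approached as far as the arm can. A call with a gripper value outside its range is refused whole. The fingers move at their own pace and stop on an object; "force" is the grip in N (left out, the last holds). Time passes only in rows, so rows that repeat a pose let the fingers close. It gives the time, the measured TCP pose, the force and the opening at its end, in the units of the state.
- arm.state(): the state, without advancing time (a new reading comes with each control period).
- optics.snapshot(name): name is "scene" or "top" or "wrist"; returns the picture (400x640x3 uint8, red, green, blue); there is no depth.
- optics.get_calibration(name): a dict with "K" (3x3 intrinsics, pixels), "xyz" and "rotation" of the camera in the world. Camera axes: x right, y up, looking along -z (the intrinsics and any distortion apply to the point x, -y, -z); pixel columns grow to the right and rows downward; lengths in mm; the calibration is good to about 2 mm. A picture is of the moment at which its call begins: read the wrist's pose just before it. get_calibration takes no time and is no camera call; for the wrist camera it gives the pose at the moment of the call.
- arm.hand_in(): hands the job in, once; it reports no verdict.
Trained networks look in the newest picture that a camera, given by its name, has taken for a name from the list of things; names that differ only in an ending like _2 or _b are one class to them, and where a whole thing is asked for, a point or a joint stands for the part that bears it (a point fixed in the world has none). Each returns a list of dicts, best first, with "p" (0 to 1); they miss things now and then, are a little off and sometimes report something else, mostly with a low value. They report only what shows in the picture. A call takes as long as a camera call. They do not tell look-alikes from the thing itself.
- nets.search_frame(camera, name): "bbox" ([centre column, centre row, width, height] in pixels, round what is visible of it).
The state is a dict: "time": time; "qpos": joint angles; "joint_vel": joint speeds; "tau": joint torques, N m; "ee_pos": TCP position; "orientation": TCP orientation; "wrist_force": force on the tool from outside, world axes, zero at the start; "torque": the same for the moment, N m; "grip_width": opening from 0.0 (shut) to 1.0 (fully open).
Only numpy, scipy, OpenCV 4.12 (cv2) and the standard library are available. Lean on these libraries where they do the work, as an engineer would, in place of code of your own. Each camera call takes 0.05 s, during which the arm holds its last target.

### The job

The wooden sweet mould is still loose in its clamping jig. Take the hex key from its stand, seat it fully in the recessed hex socket of the jig's clamp screw and turn the screw clockwise, regrasping the key as needed, until it comes up hard against its stop. Then put the key back upright and fully down in its stand and let go, without disturbing the flour shaker, tape roll or pastry brush.

Things in the scene. Friction and masses are not known exactly. Their poses are not given: they have to be found in the camera images.
- key_grip (a point): Centre of the hex key's black square grip: 26x26 mm across, 40 mm tall, sides facing this point's x and y axes, z up. The key is loose, 82 mm tall, 0.13 to 0.21 kg. Below the grip: round neck 16 mm thick, then a round flange 30 mm across whose underside is 42 mm below this point, then the hex shank.
- key_tip (a point): Lower end of the hex key, 62 mm below the grip's centre. The shank below the flange is 20 mm long: hex 16 mm across flats, ending in a 4 mm cone that narrows to 10 mm. One pair of hex flats faces along the x axis (same axes as key_grip), so it fits the socket when its x axis and the socket's differ by a multiple of 60 degrees, give or take 11.
- screw_socket (a point): Centre of the hex socket's mouth, level with the top of the dark round screw head (33 mm across), 46 mm above the counter. Socket 17.5 mm across flats, 21 mm deep; z up; one pair of flats faces along x, which turns with the screw. Key fully seated: flange on the head, key_grip 42 mm above this point; it then stands by itself and can be let go and regrasped.
- screw (a joint): Turn of the clamp screw in rad, growing clockwise seen from above: starts between 0 and 0.5 (loose), hard stop at 3.3 (tight). It stays where it is left and turns against about 0.12 N m of friction. The key has about 11 degrees of play either way in the socket before it drives.
- jig: Jig, fixed: plate 190x200x12 mm, x -45 to +145 mm, y +-100 mm from its origin (on the counter under the screw axis). Steel block 70x64 mm round the screw, top 50 mm up, so the screw head lies 4 mm deep in a recess 37 mm wide. Beyond it the jaw, which the screw drives 7 mm to +x onto the wooden mould (236 mm along y, top 38 mm up), and a fence.
- stand_hole (a point): Centre of the mouth of the key stand's round hole (22 mm wide, 28 mm deep, rim bevelled), 50 mm above the counter. The stand is a wooden block 56x56 mm on an 80x80x8 mm foot, fixed to the counter. The key stands in it, turned to any angle, with its flange on the top and key_grip 42 mm above this point.
- flour_shaker: Steel flour shaker, loose, 61 mm wide, 84 mm tall; origin at the centre of its underside. Leave it alone.
- tape_roll: Roll of tape lying flat, loose, 104 mm across, 25 mm tall; origin at the centre of its underside. Leave it alone.
- pastry_brush: Pastry brush lying flat, loose, 44x180x13 mm; origin at the centre of its underside. Leave it alone.
Mind the look-alikes: they are no part of the job. Of the things shaped like the part that bears key_grip, the bare steel one is meant. What is shaped like the part that bears stand_hole but pink is not meant.

How it is judged (in metres and radians):
On the way, in this order (a step that is already met when the one before it is completed fails the run):
1. the key is fully seated in the socket before the screw has been turned (z of key_grip in the frame of screw_socket below 0.046 m and horizontal distance between key_grip and screw_socket below 0.006 m and angle between key_grip's own z axis and vertical below 0.12 rad and value of joint screw below 0.9 rad), for 0.1 s.
2. the screw is turned to within 0.15 rad of its stop with the key seated in it (z of key_grip in the frame of screw_socket below 0.046 m and horizontal distance between key_grip and screw_socket below 0.006 m and angle between key_grip's own z axis and vertical below 0.12 rad and value of joint screw above 3.15 rad), for 0.1 s.
At the end, for the whole second after the job is handed in: The screw stands within 0.15 rad of its stop at 3.3 rad; the key stands released in its stand, grip centre within 10 mm of the hole's axis and less than 47 mm above the hole's mouth (flange within 5 mm of the top), tilted less than 0.15 rad; the screw is at rest (value of joint screw above 3.15 rad and z of key_grip in the frame of stand_hole below 0.047 m and horizontal distance between key_grip and stand_hole below 0.01 m and angle between key_grip's own z axis and vertical below 0.15 rad and velocity of joint screw below 0.02 rad/s); the robot touches nothing.
It fails at once if the flour shaker is moved more than 30 mm (distance of flour_shaker from where it was at the start of the episode above 0.03 m).
It fails at once if the tape roll is moved more than 30 mm (distance of tape_roll from where it was at the start of the episode above 0.03 m).
It fails at once if the pastry brush is moved more than 30 mm (distance of pastry_brush from where it was at the start of the episode above 0.03 m).
It fails at once if the flour shaker is tipped more than 0.5 rad (angle between flour_shaker's own z axis and vertical above 0.5 rad).
It also fails if it takes over 72 s, if anything falls off the work surface, if the arm or the gripper's body presses on something with over 40 N, if the wrist force passes 120 N, or if a joint passes its speed limit or range.

## Working session

There is one attempt and no reset: what is moved stays moved. The work goes in short steps, Python scripts to look and compute and a tool call to move; the robot and the scene stay as the last step left them, time stands still between calls to the robot, and variables do not carry over. Pictures are saved under pics/ and viewed, and the job is handed in when it is done.

Besides the shell and the picture viewer there is one more tool, called after "Request:" in YAML: its name, and indented under it one key for each argument. jog_arm: Moves the arm, as the interface text tells. Its arguments: {"type":"object","properties":{"increments":{"type":"array","items":{"type":"array","items":{"type":"number"}}},"force":{"type":"number"}},"required":["increments"]}

```bash
ls; mkdir -p pics; python3 - <<'E'
from rig import arm, optics, nets
import cv2
s=arm.state(); print({k:s[k] for k in ('time','qpos','ee_pos','orientation','grip_width')}, arm.tcp_to_grasp)
for n in ('scene','top','wrist'):
    im=optics.snapshot(n); cv2.imwrite(f'pics/a_{n}.png',im[:,:,::-1])
    c=optics.get_calibration(n); print(n,c)
    for t in ('key_grip','screw_socket','jig','stand_hole','flour_shaker','tape_roll','pastry_brush'):
        try: print(t,[(d['bbox'],d['p']) for d in nets.search_frame(n,t)])
        except Exception as e: print(t,e)
print(arm.state()['time'])
E
```

```text
pics
{'time': 0.0, 'qpos': array([-66.09163247,  29.12724108, -13.61006756,  86.00607438,
         7.20113061,  65.82694403,  -8.86849292]), 'ee_pos': array([191.63341018, 594.39104933, 230.42761869]), 'orientation': array([1.79999814e+02, 1.01516806e-01, 7.21383332e+01]), 'grip_width': 0.9979665106431077} 18.700000000000003
scene {'K': array([[417.99776191,   0.        , 320.22320982],
       [  0.        , 417.99776191, 197.11391438],
       [  0.        ,   0.        ,   1.        ]]), 'xyz': array([ 104.20607158, -828.52301592,  809.22898168]), 'rotation': array([ 53.12776278,  -0.12806979, -29.72247028])}
key_grip [([313.3, 306.8, 13.8, 25.4], 0.81), ([343.8, 273.9, 11.4, 26.9], 0.75)]
screw_socket [([287.1, 211.3, 3.9, 7.6], 0.39), ([340.7, 291.1, 45.0, 34.3], 0.39), ([307.3, 170.4, 21.8, 23.0], 0.28)]
jig [([305.1, 215.2, 86.0, 60.1], 0.8)]
stand_hole [([341.6, 291.1, 43.5, 31.5], 0.81), ([347.5, 177.9, 27.0, 26.7], 0.65)]
flour_shaker [([256.4, 177.5, 21.5, 32.4], 0.85), ([288.3, 212.3, 10.2, 7.6], 0.62)]
tape_roll [([405.0, 273.0, 38.0, 36.6], 0.81)]
pastry_brush [([305.6, 1
[... 450 characters left out ...]
ig [([307.9, 219.1, 83.6, 72.9], 0.61)]
stand_hole [([276.1, 144.2, 23.1, 28.8], 0.84), ([226.8, 240.5, 28.1, 23.2], 0.69), ([417.2, 235.0, 28.9, 30.6], 0.6)]
flour_shaker [([226.8, 239.8, 29.9, 25.5], 0.98)]
tape_roll [([422.9, 174.1, 36.6, 37.1], 0.96)]
pastry_brush [([227.8, 180.9, 62.6, 12.7], 0.57)]
wrist {'K': array([[321.70952442,   0.        , 316.25982478],
       [  0.        , 321.70952442, 197.19638935],
       [  0.        ,   0.        ,   1.        ]]), 'xyz': array([127.67234361, 616.99066505, 373.68549671]), 'rotation': array([-1.55630960e+01, -2.07268779e-03,  7.20716385e+01])}
key_grip []
screw_socket []
jig []
stand_hole []
flour_shaker []
tape_roll []
pastry_brush []
1.2
```

View pics/a_top.png

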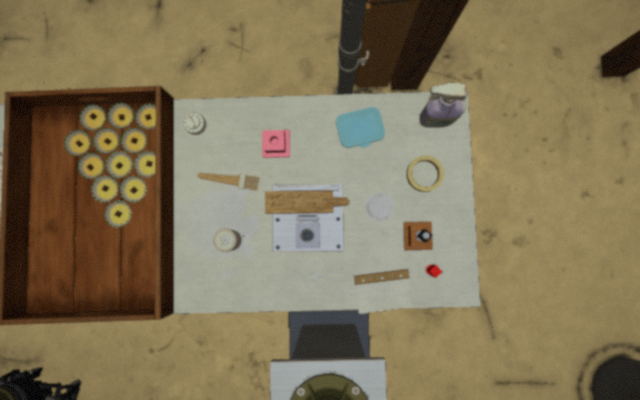

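View pics/a_scene.png

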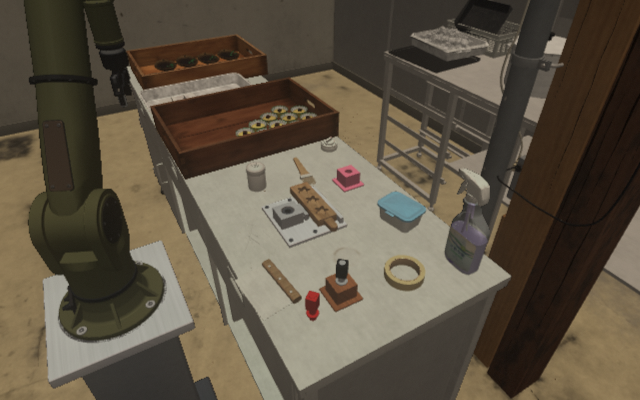

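```bash
python3 - <<'E'
import cv2
a=cv2.imread('pics/a_top.png')[210:300,380:480]; b=cv2.imread('pics/a_scene.png')[250:335,290:390]
c=cv2.imread('pics/a_top.png')[170:270,255:365]
import numpy as np
f=lambda x,s:cv2.resize(x,s,interpolation=cv2.INTER_CUBIC)
cv2.imwrite('pics/a_crop.png',np.vstack([np.hstack([f(a,(400,300)),f(b,(400,300))]),np.hstack([f(c,(400,300)),f(cv2.imread('pics/a_scene.png')[170:260,250:360],(400,300))])]))
E
```

```text
(no output)
```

View pics/a_crop.png

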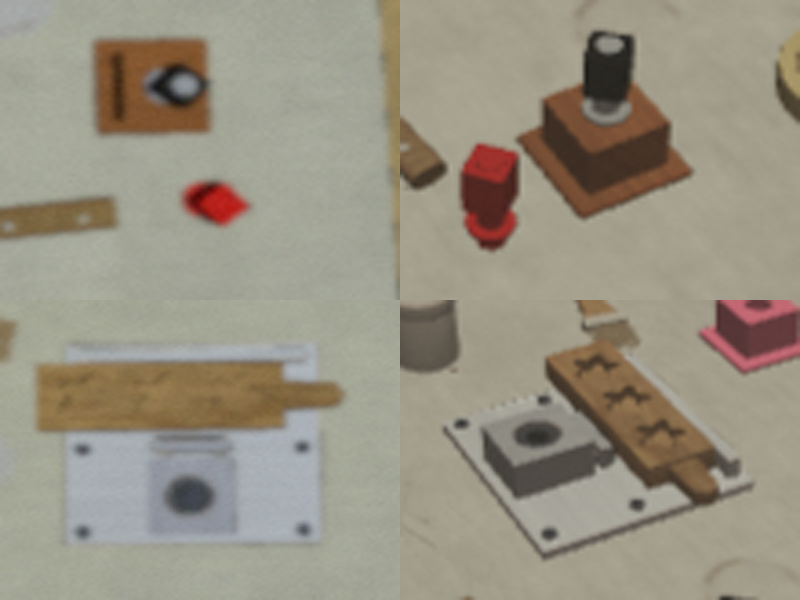

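Keys: bare steel one with black grip in the brown stand at top (423,235); a red one at top (433,270), standing apart. The steel one is meant. Stands: brown at top (417,235), pink at (276,144); brown is meant. The screw socket is at top (307,236). The enlarged crop confirms all three.

```bash
cat > h.py <<'E'
import numpy as np, cv2
from scipy.spatial.transform import Rotation as R
from rig import arm, optics, nets
def rot(o): return R.from_euler('xyz',o,degrees=True).as_matrix()
def ray(c,uv):
    K=c['K']; d=np.array([(uv[0]-K[0,2])/K[0,0],-(uv[1]-K[1,2])/K[1,1],-1.]); return rot(c['rotation'])@d
def plane(c,uv,z):
    d=ray(c,uv); o=np.array(c['xyz']); return o+d*(z-o[2])/d[2]
def proj(c,P):
    p=rot(c['rotation']).T@(np.asarray(P,float)-c['xyz']); K=c['K']
    return np.array([K[0,0]*p[0]/-p[2]+K[0,2], K[1,1]*-p[1]/-p[2]+K[1,2]])
def tri(cs,uvs):
    A=np.zeros((3,3));b=np.zeros(3)
    for c,u in zip(cs,uvs):
        d=ray(c,u);d/=np.linalg.norm(d);M=np.eye(3)-np.outer(d,d);A+=M;b+=M@c['xyz']
    return np.linalg.solve(A,b)
def snap(n,name):
    c=optics.get_calibration(n); im=optics.snapshot(n); cv2.imwrite('pics/'+name,im[:,:,::-1]); return c,im
def target(P,yaw):
    """increments in tool frame (cm, rad) to reach TCP P with tool down, yaw deg"""
    s=arm.state(); R0=rot(s['orientation']); Rt=rot([180,0,yaw])
    return np.round(R0.T@(np.asarray(P)-s['ee_pos'])/10,3), np.round(R.from_matrix(R0.T@Rt).as_rotvec(),4)
E
python3 - <<'E'
from h import *
t=optics.get_calibration('top'); s=optics.get_calibration('scene')
print('grip top',plane(t,(380+183/4,210+85/300*90),112))
sc=lambda u,v:(290+u/4,250+v*85/300)
print('scene grip top',plane(s,sc(609,45-0),112), 'flange',plane(s,sc(608,110),50+2))
print('socket top',plane(t,(255+190*110/400,170+(495-300)/3),46),'scene',plane(s,(250+(537-400)*110/400,170+(433-300)*.3),46))
# stand corners top in topview
for u,v in((95,40),(208,40),(208,132),(98,132)): print('foot',plane(t,(380+u/4,210+v*.3),8)[:2])
for u,v in((65,345),(318,345),(318,542),(66,542)): print('plate',plane(t,(255+u*.275,170+(v-300)/3),12)[:2])
print('red',plane(t,(433,270.5),40))
for nm,uv,z in(('tape',(424,174),12),('shaker',(227,239.5),84),('brush',(228,181),10)): print(nm,plane(t,uv,z)[:2])
E
```

```text
grip top [ 486.02820354 -262.58836203  112.        ]
scene grip top [ 685.88732435 -379.0609152   112.        ] flange [ 693.1495368  -385.62585912   52.        ]
socket top [495.93343996  45.67874373  46.        ] scene [496.54717265  47.14525861  46.        ]
foot [ 525.6895253  -225.13910497]
foot [ 523.58653127 -304.43026419]
foot [ 446.5287801 -300.5767107]
foot [ 448.49544846 -223.8580545 ]
plate [640.41226177 142.03616213]
plate [634.93107911 -55.62907763]
plate [450.08502717 -50.055442  ]
plate [455.0525194  143.98171823]
red [ 391.17111152 -293.1533298    40.        ]
tape [ 659.93515201 -287.69114665]
shaker [489.22777709 256.73244747]
brush [655.72392231 270.41343238]
```

```bash
python3 - <<'E'
from h import *
s=arm.state(); c=optics.get_calibration('wrist'); R0=rot(s['orientation'])
print('cam in tool',R0.T@(c['xyz']-s['ee_pos']), 'cam axes in tool\n',np.round(R0.T@rot(c['rotation']),3))
print(target([430,200,260],20)); print(target([450,-200,260],-30))
c=optics.get_calibration('scene'); sc=lambda u,v:(290+(u-400)/4,250+v*85/300)
print('scene grip top',plane(c,sc(609,45),112),plane(c,sc(608,110),52),plane(c,sc(491,237),0))
E
```

```text
cam in tool [   1.41355639  -67.77324132 -142.41193475] cam axes in tool
 [[ 1.     0.001  0.   ]
 [ 0.001 -0.963 -0.268]
 [-0.     0.268 -0.963]]
(array([-30.273,  34.79 ,  -2.873]), array([0.000e+00, 1.000e-04, 9.099e-01]))
(array([-67.731,  48.963,  -2.871]), array([0.0000e+00, 1.0000e-04, 1.7826e+00]))
scene grip top [ 485.80189974 -265.40621978  112.        ] [ 485.94375863 -267.87769526   52.        ] [ 3.94116763e+02 -2.89200287e+02  1.13686838e-13]
```

Request:
jog_arm:
  increments:
    - [-6, 7, -0.6, 0, 0, 0.18, 0]
    - [-12, 14, -1.2, 0, 0, 0.36, 0]
    - [-18, 21, -1.8, 0, 0, 0.54, 0]
    - [-24, 28, -2.4, 0, 0, 0.72, 0]
    - [-30.3, 34.8, -2.9, 0, 0, 0.9, 0]
    - [-36, 37, -2.9, 0, 0, 1.05, 0]
    - [-42, 39.4, -2.9, 0, 0, 1.2, 0]
    - [-48, 41.7, -2.9, 0, 0, 1.35, 0]
    - [-54, 44, -2.9, 0, 0, 1.5, 0]
    - [-60, 46.2, -2.9, 0, 0, 1.65, 0]

```text
time: 2.45
ee_pos: [428.8, 24.7, 259.2]
orientation: [-180.0, -0.1, -22.7]
wrist_force: [0.8, 0.7, -0.1]
grip_width: 0.999
```

```bash
python3 - <<'E'
from h import *
print(target([486,-264,200],-40), arm.state()['qpos'])
E
```

```text
(array([16.394, 24.444,  5.919]), array([-0.001 , -0.0009,  0.3026])) [-23.15032338  10.48013802  20.07280389 110.89778809  -4.18392384
  59.23934357 -23.91210672]
```

Request:
jog_arm:
  increments:
    - [3.3, 4.9, 1.2, 0, 0, 0.06, 0]
    - [6.6, 9.8, 2.4, 0, 0, 0.12, 0]
    - [9.9, 14.7, 3.6, 0, 0, 0.18, 0]
    - [13.2, 19.6, 4.8, 0, 0, 0.24, 0]
    - [16.4, 24.4, 5.9, 0, 0, 0.3, 0]
    - [16.4, 24.4, 5.9, 0, 0, 0.3, 0]
    - [16.4, 24.4, 5.9, 0, 0, 0.3, 0]

```text
time: 3.32
ee_pos: [486.1, -263.3, 199.9]
orientation: [-179.9, 0.0, -39.9]
wrist_force: [0.6, 0.5, -0.6]
grip_width: 1.003
```

```bash
python3 - <<'E'
from h import *
c,im=snap('wrist','b.png'); s=arm.state(); print(s['ee_pos'],s['orientation'],s['qpos']); print(c)
print(proj(c,[486,-264,112]),proj(c,[486,-264,50]))
E
```

```text
[ 486.35638222 -262.54571204  200.15828282] [-1.79894655e+02 -5.22476249e-03 -3.97845269e+01] [  7.3764329   26.21201075  27.94261089 100.11466518 -14.37974621
  57.19736288   0.94429765]
{'K': array([[321.70952442,   0.        , 316.25982478],
       [  0.        , 321.70952442, 197.19638935],
       [  0.        ,   0.        ,   1.        ]]), 'xyz': array([ 530.47486484, -209.95160604,  342.3979228 ]), 'rotation': array([-15.55071282,   0.05255781, -39.92609438])}
[317.31956473 204.76381463] [317.16978644 185.46211972]
```

View pics/b.png

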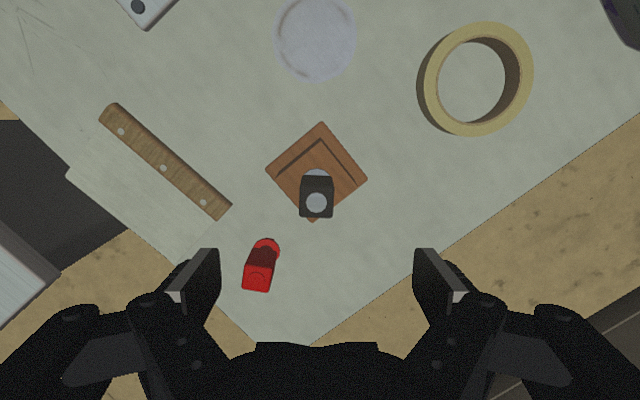

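```bash
python3 - <<'E'
import cv2
a=cv2.imread('pics/b.png')[110:240,250:380]
cv2.imwrite('pics/b_c.png',cv2.resize(a,(780,780),interpolation=cv2.INTER_CUBIC)[150:740])
E
```

```text
(no output)
```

View pics/b_c.png

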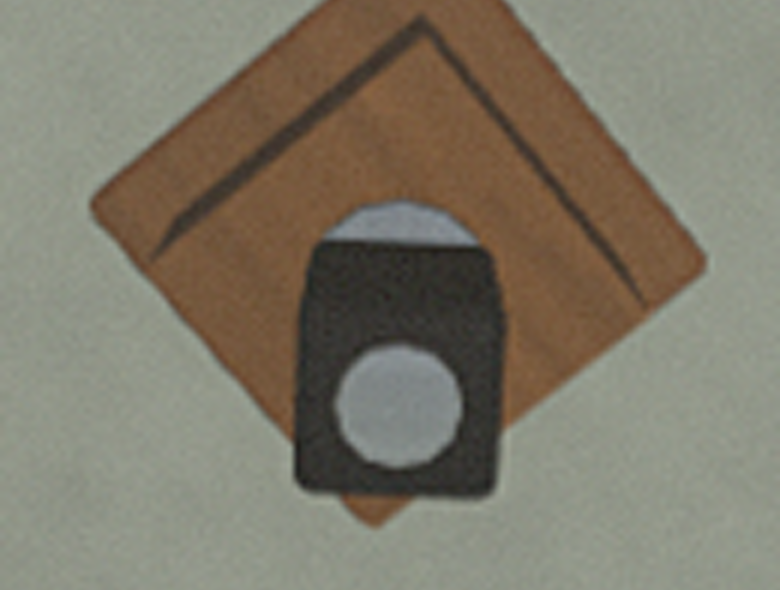

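```bash
python3 - <<'E'
from h import *
c=optics.get_calibration('wrist')
f=lambda u,v:(250+u/6,110+(v+150)/6)
print('disc',plane(c,f(399,405),112))
pts=[f(297,488),f(495,496),f(505,320),f(303,315)]
P=[plane(c,p,112)[:2] for p in pts]; print(P)
for a,b in((0,1),(1,2),(3,2),(0,3)):
    d=P[b]-P[a]; print(np.linalg.norm(d),np.degrees(np.arctan2(d[1],d[0])))
print('mean',np.mean(P,0)); 
# flange top edge, foot corners
for q in((92,205),(707,262),(375,527)): print('foot',plane(c,f(*q),8)[:2])
print('block corner',plane(c,f(422,15),50)[:2])
D=plane(c,f(399,405),112); print(target([D[0],D[1],73],-42))
E
```

```text
disc [ 486.91036258 -261.51736779  112.        ]
[array([ 470.03974037, -261.65799893]), array([ 488.54447666, -278.48162582]), array([ 503.91756546, -261.49841228]), array([ 485.23619312, -245.08866841])]
25.009192052755065 -42.275620435013835
22.90767123715236 47.84882110056998
24.865103386942597 -41.29611756184886
22.482768739953546 47.47471252148198
mean [ 486.9344939  -261.68167636]
foot [ 449.27072668 -222.43422215]
foot [ 526.0265371  -299.79449182]
foot [ 448.83776817 -300.27614339]
block corner [ 516.79971741 -231.0673729 ]
(array([-0.024, -0.091, 12.716]), array([-0.0018, -0.0001,  0.0387]))
```

Request:
jog_arm:
  increments:
    - [0, -0.09, 4, 0, 0, 0.039, 0]
    - [0, -0.09, 8, 0, 0, 0.039, 0]
    - [0, -0.09, 11, 0, 0, 0.039, 0]
    - [0, -0.09, 12.7, 0, 0, 0.039, 0]
    - [0, -0.09, 12.7, 0, 0, 0.039, 0]
    - [0, -0.09, 12.7, 0, 0, 0.039, 255]
    - [0, -0.09, 12.7, 0, 0, 0.039, 255]
    - [0, -0.09, 12.7, 0, 0, 0.039, 255]
    - [0, -0.09, 12.7, 0, 0, 0.039, 255]
    - [0, -0.09, 12.7, 0, 0, 0.039, 255]
  force: 60

```text
time: 4.62
ee_pos: [487.5, -261.8, 73.9]
orientation: [-179.9, -0.1, -42.0]
wrist_force: [0.5, 0.5, 6.6]
grip_width: 0.297
```

Request:
jog_arm:
  increments:
    - [0, 0, -0.5, 0, 0, 0, 255]
    - [0, 0, -1.5, 0, 0, 0, 255]
    - [0, 0, -3.5, 0, 0, 0, 255]
    - [0, 0, -6, 0, 0, 0, 255]
    - [0, 0, -9, 0, 0, 0, 255]
    - [0, 0, -12, 0, 0, 0, 255]
    - [0, 0, -12, 0, 0, 0, 255]

```text
time: 5.5
ee_pos: [488.1, -262.9, 196.5]
orientation: [-179.8, -0.3, -42.0]
wrist_force: [-0.7, -0.2, -1.5]
grip_width: 0.298
```

```bash
python3 - <<'E'
from h import *
c,im=snap('wrist','c.png'); s=arm.state(); print(s['ee_pos'],s['orientation'],s['wrist_force'],s['grip_width'])
cs,im2=snap('scene','c_s.png')
a=im[100:400,120:520,::-1]; u=proj(cs,s['ee_pos']).astype(int); b=im2[u[1]-40:u[1]+60,u[0]-50:u[0]+50,::-1]
cv2.imwrite('pics/c_c.png',np.hstack([cv2.resize(a,(400,300)),cv2.resize(b,(400,400),interpolation=cv2.INTER_CUBIC)[:300]]))
print(target([490,40,230],30))
E
```

```text
[ 487.44927422 -262.18977991  194.90506757] [-1.79816448e+02 -1.68082560e-01 -4.20187373e+01] [-0.27182673  0.02881077 -2.13810609] 0.2973497465020517
(array([-19.966, -22.627,  -3.574]), array([-0.0018, -0.0025, -1.2569]))
```

View pics/c_c.png

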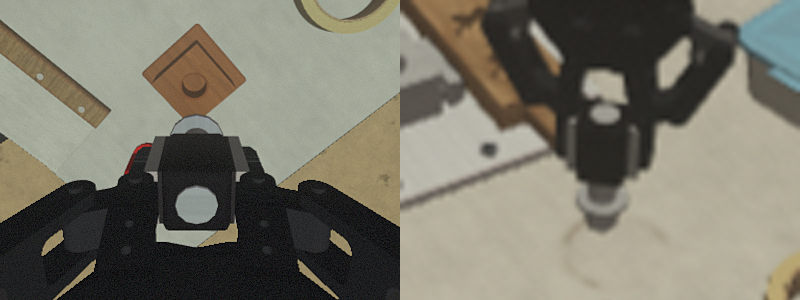

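```bash
python3 - <<'E'
from h import *
im=cv2.imread('pics/c.png')[110:215,250:380]; cv2.imwrite('pics/c_h.png',cv2.resize(im,(780,630),interpolation=cv2.INTER_CUBIC)[:600])
print(target([518,34,190],60))
E
```

```text
(array([-17.488, -24.045,   0.432]), array([-1.1000e-03, -3.1000e-03, -1.7805e+00]))
```

View pics/c_h.png

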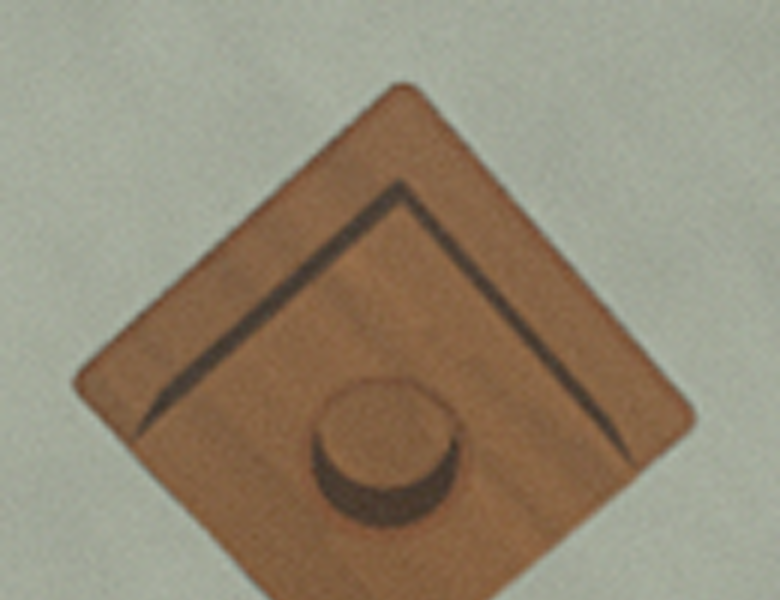

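```bash
python3 - <<'E'
from h import *
c=optics.get_calibration('wrist'); print(plane(c,(314.5,185.3),50)); print(plane(c,(250+385/6,110+450/6),50))
E
```

```text
[ 486.28039092 -259.45738801   50.        ]
[ 486.24326944 -259.04437693   50.        ]
```

Request:
jog_arm:
  increments:
    - [-1.7, -2.4, 0, 0, 0, -0.18, 255]
    - [-3.4, -4.8, 0, 0, 0, -0.36, 255]
    - [-5.2, -7.2, 0, 0, 0, -0.54, 255]
    - [-7, -9.6, 0, 0, 0, -0.72, 255]
    - [-8.7, -12, 0, 0, 0, -0.9, 255]
    - [-10.5, -14.4, 0, 0, 0, -1.08, 255]
    - [-12.2, -16.8, 0, 0, 0, -1.26, 255]
    - [-14, -19.2, 0, 0, 0, -1.44, 255]
    - [-15.7, -21.6, 0.2, 0, 0, -1.62, 255]
    - [-17.5, -24, 0.4, 0, 0, -1.78, 255]

```text
time: 6.85
ee_pos: [516.8, 34.6, 189.0]
orientation: [-180.0, -0.1, 60.3]
wrist_force: [0.8, -0.7, -1.4]
grip_width: 0.299
```

```bash
python3 - <<'E'
from h import *
print(target([518,34,115],60)); print(arm.state()['qpos'])
E
```

```text
(array([-6.000e-03,  1.390e-01,  7.404e+00]), array([-0.0006, -0.0012,  0.005 ]))
[-6.18108418e+00  2.17517601e+01 -4.29929733e-01  1.05724245e+02
  1.03991203e-01  5.25085053e+01  5.36445343e+01]
```

Request:
jog_arm:
  increments:
    - [0, 0.14, 3.5, 0, 0, 0.005, 255]
    - [0, 0.14, 6.4, 0, 0, 0.005, 255]
    - [0, 0.14, 7.4, 0, 0, 0.005, 255]
    - [0, 0.14, 7.4, 0, 0, 0.005, 255]
    - [0, 0.14, 7.4, 0, 0, 0.005, 255]

```text
time: 7.48
ee_pos: [518.6, 34.0, 115.8]
orientation: [180.0, -0.1, 60.0]
wrist_force: [0.0, -0.0, -0.7]
grip_width: 0.298
```

```bash
python3 - <<'E'
from h import *
c,im=snap('wrist','d.png'); s=arm.state(); print(s['ee_pos'],s['orientation'],s['time'])
c=optics.get_calibration('wrist'); np.save('d_c.npy',c,allow_pickle=True)
u=proj(c,[496,46,46]); print(u); i=u.astype(int); a=im[i[1]-45:i[1]+45,i[0]-50:i[0]+50,::-1]
cv2.imwrite('pics/d_c.png',cv2.resize(a,(600,540),interpolation=cv2.INTER_CUBIC))
E
```

```text
[518.67730544  34.00807844 115.97225667] [ 1.79956706e+02 -1.25420000e-01  5.99908957e+01] 7.525
[312.53661363 173.13561329]
```

View pics/d.png

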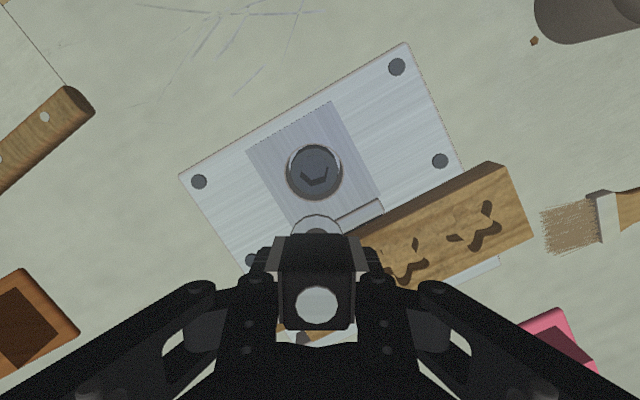

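View pics/d_c.png

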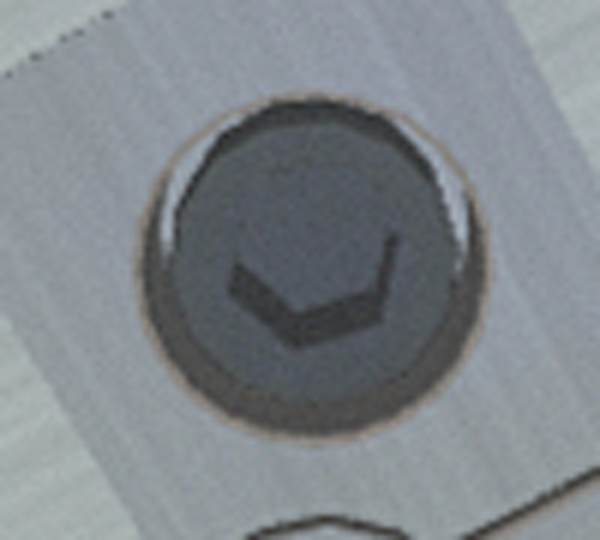

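```bash
python3 - <<'E'
from h import *
c=np.load('d_c.npy',allow_pickle=True).item()
f=lambda u,v:(262+u/6,128+v/6)
print('head',plane(c,f(317,262),46)[:2],'recess',plane(c,f(315,268),50)[:2])
V=[plane(c,f(*p),46)[:2] for p in((228,292),(297,350),(380,323),(400,235))]
for a,b in zip(V,V[1:]):
    d=b-a; print(np.linalg.norm(d),(np.degrees(np.arctan2(d[1],d[0]))+30)%60)
# fit hex center from vertices: circumradius 17.5/sqrt3
from scipy.optimize import least_squares
def m(p): 
    return np.concatenate([np.array(p[:2])+17.5/3**.5*np.array([np.cos(p[2]-k*np.pi/3),np.sin(p[2]-k*np.pi/3)])-V[k] for k in range(4)])
best=min((least_squares(m,[496,46,t]) for t in np.arange(0,6.28,.5)),key=lambda r:r.cost); 
best2=best
print(best.x,best.cost,'flat normal mod60',(np.degrees(best.x[2])+30)%60)
def m2(p): 
    return np.concatenate([np.array(p[:2])+17.5/3**.5*np.array([np.cos(p[2]+k*np.pi/3),np.sin(p[2]+k*np.pi/3)])-V[k] for k in range(4)])
best=min((least_squares(m2,[496,46,t]) for t in np.arange(0,6.28,.5)),key=lambda r:r.cost); print(best.x,best.cost,(np.degrees(best.x[2])+30)%60)
E
```

```text
head [495.90690685  47.83663737] recess [495.70267263  47.71166037]
10.216126520271276 48.965288066719076
9.874902310767878 48.379314923584985
10.263631412889918 47.834202416951115
[504.48322066  45.66082107   4.51250727] 154.31480420474696 flat normal mod60 48.54762176674302
[495.90901646  47.4059455    4.51069201] 0.01733800230070154 48.443614793644144
```

```bash
python3 - <<'E'
from h import *
c=np.load('d_c.npy',allow_pickle=True).item(); s=arm.state()
im=cv2.imread('pics/d.png'); cv2.imwrite('pics/d_k.png',cv2.resize(im[200:350,240:400],(640,600),interpolation=cv2.INTER_CUBIC))
p=plane(c,(317,304.5),154); print(p, rot(s['orientation']).T@(p-s['ee_pos']))
for ps in (48.5,78.5,108.5,138.5): print(ps,target([495.9,47.5,100],ps))
E
```

```text
[521.47703208  34.19480363 154.        ] [  1.64518112   2.35975472 -38.02246093]
48.5 (array([ 0.026, -2.648,  1.595]), array([ 0.0005, -0.0023,  0.2006]))
78.5 (array([ 0.026, -2.648,  1.595]), array([ 0.0011, -0.002 , -0.323 ]))
108.5 (array([ 0.026, -2.648,  1.595]), array([ 0.0016, -0.0017, -0.8466]))
138.5 (array([ 0.026, -2.648,  1.595]), array([ 2.1000e-03, -1.3000e-03, -1.3702e+00]))
```

View pics/d_k.png

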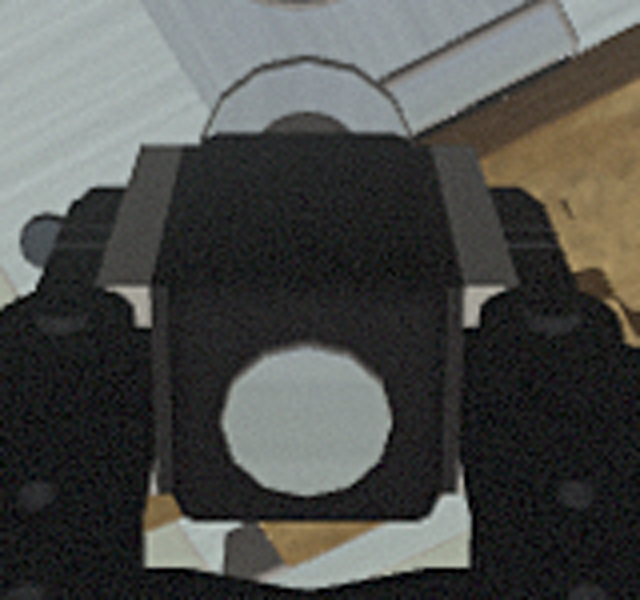

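```bash
python3 - <<'E'
from h import *
Rc=R.from_euler('x',180-15.56,degrees=True).as_matrix()
c0=np.load('d_c.npy',allow_pickle=True).item(); K=c0['K']
s=arm.state(); Rt=rot(s['orientation'])
A=[]
for i in range(1):
    s=arm.state(); c=optics.get_calibration('wrist'); Rt=rot(s['orientation']); print('cam in tool',Rt.T@(c['xyz']-s['ee_pos']),np.round(Rt.T@rot(c['rotation']),3).tolist())
RC=Rt.T@rot(c0['rotation'])
C=np.array([0,-67.8,-142.4])
def intool(uv,zt):
    d=RC@np.array([(uv[0]-K[0,2])/K[0,0],-(uv[1]-K[1,2])/K[1,1],-1.]); return C+d*(zt-C[2])/d[2]
k=intool((316.75,305),-38.1); 
so=(s['ee_pos'][2]-46)
V=[intool((262+u/6,128+v/6),so) for u,v in((228,292),(297,350),(380,323),(400,235))]
h=intool((262+317/6,128+262/6),so); 
from scipy.optimize import least_squares
m2=lambda p:np.concatenate([np.array(p[:2])+17.5/3**.5*np.array([np.cos(p[2]-k_*np.pi/3),np.sin(p[2]-k_*np.pi/3)])-V[k_][:2] for k_ in range(4)])
b=min((least_squares(m2,[0,-25,t]) for t in np.arange(0,6.28,.5)),key=lambda r:r.cost)
print('key',k,'head',h,'hex',b.x,b.cost)
print('delta tool',b.x[:2]-k[:2], s['ee_pos'], s['ee_pos']+Rt@np.array([*(b.x[:2]-k[:2]),0]))
# flange check: flange circle crop: left 203 right 413, top 57 -> centre col 308
print('flange col', intool((240+308/4,200+57/4),0.9+0+0) )
E
```

```text
cam in tool [   1.46095357  -68.07282021 -142.39696044] [[1.0, 0.001, 0.0], [0.001, -0.963, -0.268], [0.0, 0.268, -0.963]]
key [  0.0911921    2.79460782 -38.1       ] head [ -1.02777846 -26.40986081  69.97225667] hex [ -1.40143328 -26.19288174   9.10240525] 0.017243588150615965
delta tool [ -1.49262539 -28.98748956] [518.67730544  34.00807844 115.97225667] [492.82922129  47.21331961 115.94708595]
flange col [  0.27671956 -19.57303763   0.9       ]
```

```bash
python3 - <<'E'
from h import *
print(target([495.4,47.9,94],108.5))
E
```

```text
(array([ 0.034, -2.712,  2.195]), array([ 0.0016, -0.0017, -0.8466]))
```

Request:
jog_arm:
  increments:
    - [0, -0.7, 0.3, 0, 0, -0.17, 255]
    - [0, -1.4, 0.6, 0, 0, -0.34, 255]
    - [0, -2.1, 1, 0, 0, -0.51, 255]
    - [0, -2.5, 1.5, 0, 0, -0.68, 255]
    - [0.04, -2.71, 2, 0, 0, -0.846, 255]
    - [0.04, -2.71, 2.1, 0, 0, -0.846, 255]
    - [0.04, -2.71, 2.2, 0, 0, -0.846, 255]
    - [0.04, -2.71, 2.2, 0, 0, -0.846, 255]

```text
time: 8.52
ee_pos: [495.8, 47.9, 94.3]
orientation: [179.8, -0.0, 108.3]
wrist_force: [0.0, 0.0, -1.0]
grip_width: 0.293
```

```bash
python3 - <<'E'
from h import *
s=arm.state(); print(s['ee_pos'],s['orientation'],s['qpos'],s['wrist_force']);print(target([495.4,47.9,94],108.5))
c,im=snap('wrist','e.png'); cv2.imwrite('pics/e_k.png',cv2.resize(im[150:350,220:420,::-1],(600,600),interpolation=cv2.INTER_CUBIC))
E
```

```text
[495.77479032  47.87364936  94.26479097] [ 1.79842207e+02 -3.05310148e-02  1.08337418e+02] [  1.49394374  27.68693195 -14.09512413 115.27955331  10.49340858
  38.06234725  89.01625902] [ 0.01561485  0.01300038 -1.00727342]
(array([ 0.014, -0.035,  0.026]), array([ 0.0028, -0.0005, -0.0028]))
```

View pics/e_k.png

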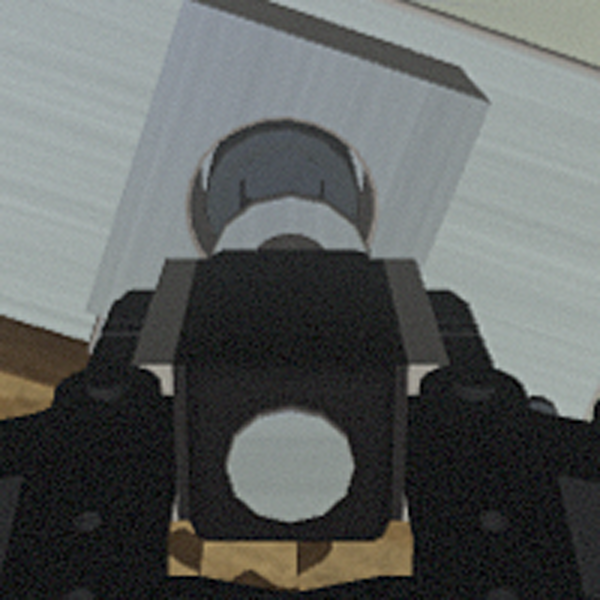

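```bash
python3 - <<'E'
from h import *
c=optics.get_calibration('wrist'); s=arm.state(); Rt=rot(s['orientation'])
f=lambda u,v:(220+u/3,150+v/3)
# recess ellipse z=50: left 190 right 377, top 118
L=plane(c,f(189,195),50);Rr=plane(c,f(378,195),50); T=plane(c,f(283,117),50)
print('recess mid',(L+Rr)/2,np.linalg.norm(L-Rr)); tl=Rt.T@(np.array([L,Rr,T])-s['ee_pos']).T; print(tl.round(2))
for u in (243.5,324): print('hexflat',(Rt.T@(plane(c,f(u,185),46)-s['ee_pos'])).round(2))
print('disc',(Rt.T@(plane(c,f(291,465),s['ee_pos'][2]+38.1)-s['ee_pos'])).round(2))
for u in (216,365): print('flange',(Rt.T@(plane(c,f(u,240),s['ee_pos'][2]-20)-s['ee_pos'])).round(2))
print('fl top',(Rt.T@(plane(c,f(290,196),s['ee_pos'][2]-20)-s['ee_pos'])).round(2))
E
```

```text
recess mid [492.31293298  46.70784382  50.        ] 38.52645197385826
[[-19.38  19.14  -0.18]
 [ -3.73  -3.68 -20.11]
 [ 44.2   44.22  44.17]]
hexflat [-8.44 -4.55 48.2 ]
hexflat [ 8.27 -4.53 48.21]
disc [  1.18   3.6  -38.09]
flange [-12.14  -3.41  19.98]
flange [14.64 -3.37 20.  ]
fl top [  1.17 -11.74  19.97]
```

```bash
python3 - <<'E'
from h import *
print(target([492.2,46,96],108.5))
E
```

```text
(array([-0.073, -0.392, -0.179]), array([ 0.0026, -0.0006, -0.0022]))
```

Request:
jog_arm:
  increments:
    - [-0.07, -0.4, -0.2, 0.002, 0, 0, 255]
    - [-0.07, -0.4, -0.2, 0.002, 0, 0, 255]
    - [-0.07, -0.4, -0.2, 0.002, 0, 0, 255]

```text
time: 8.95
ee_pos: [492.2, 46.0, 96.3]
orientation: [180.0, -0.0, 108.4]
wrist_force: [0.0, -0.2, -1.9]
grip_width: 0.298
```

```bash
python3 - <<'E'
from h import *
s=arm.state(); print(s['ee_pos'],s['orientation'],s['wrist_force'])
c,im=snap('wrist','f.png'); cs,im2=snap('scene','f_s.png')
u=proj(cs,[495,47,50]).astype(int); b=im2[u[1]-40:u[1]+40,u[0]-40:u[0]+40,::-1]
cv2.imwrite('pics/f_k.png',np.hstack([cv2.resize(im[170:300,250:380,::-1],(400,400),interpolation=cv2.INTER_CUBIC),cv2.resize(b,(400,400),interpolation=cv2.INTER_CUBIC)]))
E
```

```text
[492.15795219  45.9798556   96.31899738] [ 1.79951623e+02 -2.75704761e-02  1.08360623e+02] [ 0.01758799 -0.1524391  -1.90340154]
```

View pics/f_k.png

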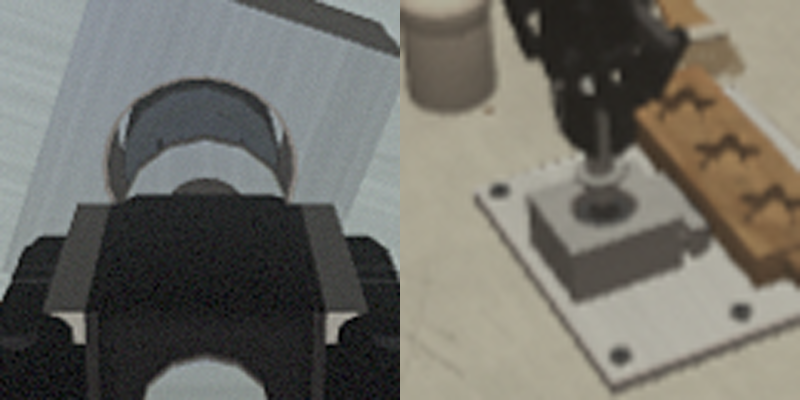

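```bash
python3 - <<'E'
from h import *
cs=optics.get_calibration('scene'); u=proj(cs,[495,47,50]).astype(int)
g=lambda x,y:(u[0]-40+x/5,u[1]-40+y/5)
print('recess',plane(cs,g(604-400,207),50)); 
for z in(72.4,74.4): print('flange',z,plane(cs,g(601-400,174),z))
im=cv2.imread('pics/f_s.png'); b=im[u[1]-15:u[1]+17,u[0]-18:u[0]+22]; cv2.imwrite('pics/f_s2.png',cv2.resize(b,(720,576),interpolation=cv2.INTER_CUBIC)); print(u)
E
```

```text
recess [493.7799908   40.28694763  50.        ]
flange 72.4 [494.19302541  42.78559645  72.4       ]
flange 74.4 [493.13447053  40.42057381  74.4       ]
[287 209]
```

View pics/f_s2.png

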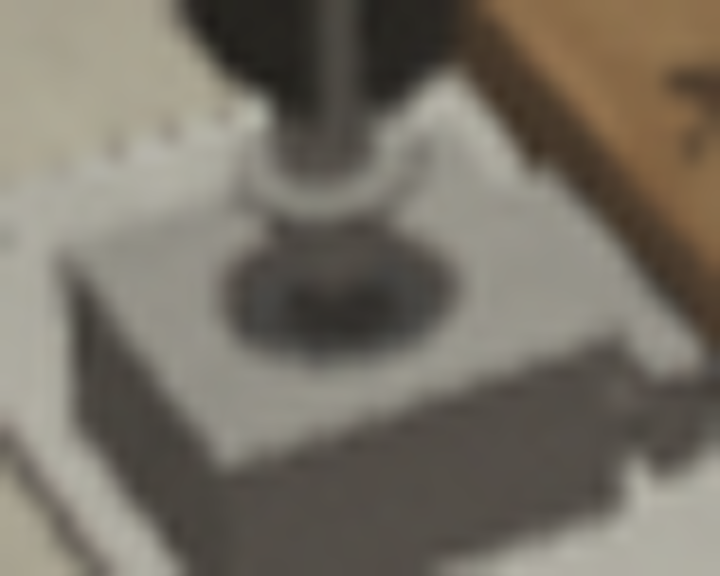

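```bash
python3 - <<'E'
from h import *
cs=optics.get_calibration('scene')
S=plane(cs,(287.94,210.28),50); print(S)
p0=proj(cs,S); p1=proj(cs,S+[0,0,24.4-2]); print(p0,p1, proj(cs,S+[1,0,22.4])-p1, proj(cs,S+[0,1,22.4])-p1)
# predicted flange ring (underside, r=15) bottom row in crop coords
for z in (22.4,24.4):
    pts=np.array([proj(cs,S+[15*np.cos(a),15*np.sin(a),z]) for a in np.linspace(0,6.28,60)])
    print(z,((pts.min(0)-[269,194])*18).round(0),((pts.max(0)-[269,194])*18).round(0))
E
```

```text
[494.37976243  40.58735539  50.        ]
[287.94 210.28] [287.59600653 204.18834686] [ 0.31307267 -0.10534848] [-0.15367212 -0.18572091]
22.4 [241. 126.] [429. 242.]
24.4 [240. 116.] [428. 232.]
```

Request:
jog_arm:
  increments:
    - [-0.08, 0, 0.2, 0, 0, 0.002, 255]
    - [-0.08, 0, 0.4, 0, 0, 0.002, 255]
    - [-0.08, 0, 0.6, 0, 0, 0.002, 255]
    - [-0.08, 0, 0.8, 0, 0, 0.002, 255]
    - [-0.08, 0, 0.9, 0, 0, 0.002, 255]
    - [-0.08, 0, 0.9, 0, 0, 0.002, 255]

```text
time: 9.8
ee_pos: [492.4, 45.3, 87.1]
orientation: [180.0, -0.0, 108.3]
wrist_force: [-0.4, 0.2, -1.0]
grip_width: 0.298
```

```bash
python3 - <<'E'
from h import *
s=arm.state(); print(s['ee_pos'],s['orientation'],s['wrist_force'],s['torque'])
E
```

```text
[492.36649286  45.27624678  87.11610923] [ 1.79970592e+02 -3.71873645e-02  1.08251300e+02] [-0.43573407  0.22847023 -0.98874447] [-0.00205262 -0.02206954  0.03450539]
```

Request:
jog_arm:
  increments:
    - [0, 0, 0.1, 0, 0, 0, 255]
    - [0, 0, 0.2, 0, 0, 0, 255]
    - [0, 0, 0.3, 0, 0, 0, 255]
    - [0, 0, 0.4, 0, 0, 0, 255]
    - [0, 0, 0.4, 0, 0, 0, 255]

```text
time: 10.42
ee_pos: [492.8, 45.2, 83.3]
orientation: [179.9, -0.0, 108.2]
wrist_force: [0.9, -1.2, 1.5]
grip_width: 0.296
```

```bash
python3 - <<'E'
from h import *
s=arm.state(); print(s['ee_pos'],s['orientation'],s['wrist_force'],s['torque'])
E
```

```text
[492.84254236  45.19534669  83.27915348] [ 1.79919687e+02 -1.86308217e-02  1.08246081e+02] [ 0.87018499 -1.23467583  1.52350323] [-0.27530929 -0.25308897 -0.00400039]
```

Request:
jog_arm:
  increments:
    - [-0.05, 0.03, 0.1, 0, 0, 0, 255]
    - [-0.05, 0.03, 0.25, 0, 0, 0, 255]
    - [-0.05, 0.03, 0.4, 0, 0, 0, 255]
    - [-0.05, 0.03, 0.5, 0, 0, 0, 255]
    - [-0.05, 0.03, 0.5, 0, 0, 0, 255]

```text
time: 11.05
ee_pos: [493.0, 45.1, 78.9]
orientation: [179.9, -0.0, 108.3]
wrist_force: [-2.1, -0.4, 11.1]
grip_width: 0.291
```

```bash
python3 - <<'E'
from h import *
s=arm.state(); print(s['ee_pos'],s['orientation'],s['wrist_force'],s['torque'])
E
```

```text
[493.03426047  45.13500343  78.87997585] [ 1.79915703e+02 -2.49027564e-02  1.08262311e+02] [-2.0700524  -0.35346547 11.14946518] [ 0.04711398  0.64831708 -0.01828383]
```

```bash
python3 - <<'E'
from h import *
c,im=snap('wrist','g.png'); cs,im2=snap('scene','g_s.png'); s=arm.state(); Rt=rot(s['orientation'])
b=im2[175:235,255:325,::-1]
cv2.imwrite('pics/g_k.png',np.hstack([cv2.resize(im[170:370,220:420,::-1],(400,400),interpolation=cv2.INTER_CUBIC),cv2.resize(b,(400,343),interpolation=cv2.INTER_CUBIC)[:400] if 0 else cv2.resize(b,(400,400),interpolation=cv2.INTER_CUBIC)]))
E
```

```text
(no output)
```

View pics/g_k.png

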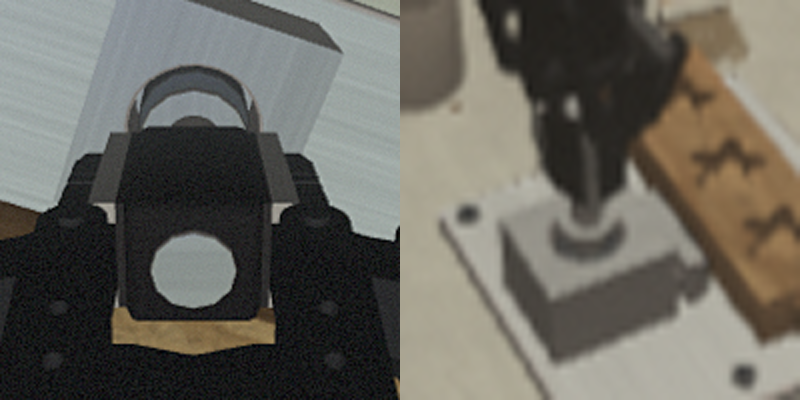

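Request:
jog_arm:
  increments:
    - [0.02, -0.05, 0, 0, 0, 0, 255]
    - [0.02, -0.05, 0.1, 0, 0, 0, 255]
    - [0.02, -0.05, 0.25, 0, 0, 0, 255]
    - [0.02, -0.05, 0.4, 0, 0, 0, 255]
    - [0.02, -0.05, 0.4, 0, 0, 0, 255]

```text
time: 11.78
ee_pos: [493.0, 45.2, 76.0]
orientation: [179.8, 0.0, 108.3]
wrist_force: [-2.7, -1.1, 16.3]
grip_width: 0.298
```

```bash
python3 - <<'E'
from h import *
s=arm.state(); print(s['ee_pos'],s['orientation'],s['wrist_force'],s['torque'])
E
```

```text
[492.96642659  45.16661246  75.99809176] [1.79836742e+02 1.26155543e-02 1.08256539e+02] [-2.72930147 -1.05753603 16.25277026] [-0.19604608  0.60647066 -0.06201328]
```

```bash
python3 - <<'E'
from h import *
c,im=snap('wrist','g2.png')
cv2.imwrite('pics/g2_k.png',cv2.resize(im[170:370,220:420,::-1],(600,600),interpolation=cv2.INTER_CUBIC))
E
```

```text
(no output)
```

View pics/g2_k.png

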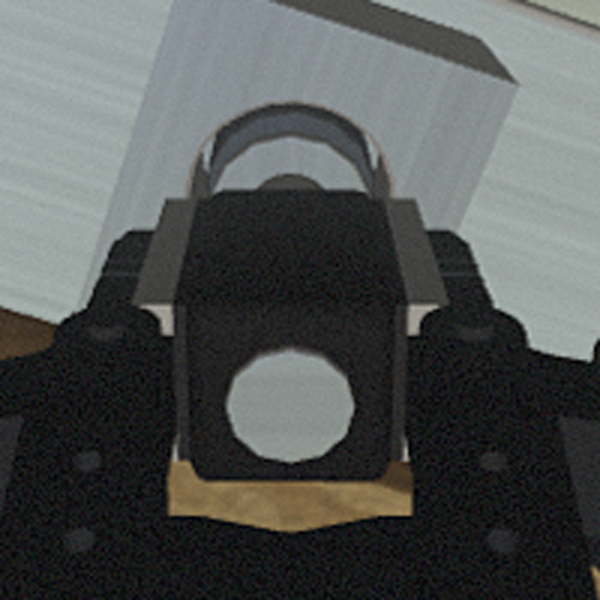

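Request:
jog_arm:
  increments:
    - [0, 0, 0.15, 0, 0, 0, 255]
    - [0, 0, 0.3, 0, 0, 0, 255]
    - [0, 0, 0.45, 0, 0, 0, 255]
    - [0, 0, 0.6, 0, 0, 0, 255]
    - [0, 0, 0.6, 0, 0, 0, 255]

```text
time: 12.45
ee_pos: [493.0, 45.2, 71.7]
orientation: [179.8, 0.1, 108.3]
wrist_force: [-5.3, -1.7, 25.4]
grip_width: 0.298
```

```bash
python3 - <<'E'
from h import *
s=arm.state(); print(s['ee_pos'],s['orientation'],s['wrist_force'],s['torque'])
E
```

```text
[493.02108837  45.19507148  71.73871359] [1.79778750e+02 5.82913491e-02 1.08256786e+02] [-5.29101095 -1.70663742 25.35743157] [-0.28600957  1.35330665  0.0326121 ]
```

Request:
jog_arm:
  increments:
    - [0.03, -0.1, 0, 0, 0, 0, 255]
    - [0.03, -0.1, 0.1, 0, 0, 0, 255]
    - [0.03, -0.1, 0.25, 0, 0, 0, 255]
    - [0.03, -0.1, 0.25, 0, 0, 0, 255]

```text
time: 12.95
ee_pos: [492.9, 45.2, 71.1]
orientation: [179.6, 0.1, 108.2]
wrist_force: [-3.4, -2.2, 27.5]
grip_width: 0.297
```

```bash
python3 - <<'E'
from h import *
s=arm.state(); print(s['ee_pos'],s['orientation'],s['wrist_force'],s['torque'])
c,im=snap('wrist','g3.png')
cs,im2=snap('scene','g3_s.png')
cv2.imwrite('pics/g3_k.png',np.hstack([cv2.resize(im[170:370,220:420,::-1],(400,400),interpolation=cv2.INTER_CUBIC),cv2.resize(im2[180:230,265:315,::-1],(400,400),interpolation=cv2.INTER_CUBIC)]))
E
```

```text
[492.86395083  45.19018409  71.12638616] [1.79640345e+02 1.20849201e-01 1.08240671e+02] [-3.41896391 -2.16592688 27.54071436] [-0.39359584  0.97412394  0.00914436]
```

View pics/g3_k.png

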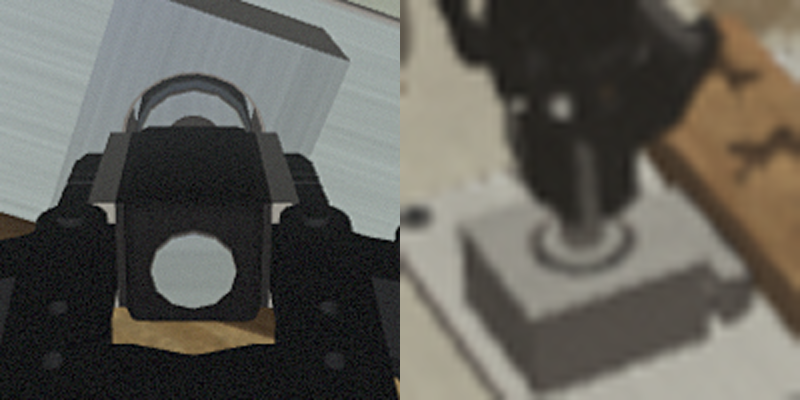

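Request:
jog_arm:
  increments:
    - [0, 0, -0.1, 0, 0, 0, 255]
    - [0, 0, -0.1, 0, 0, 0, 0]
    - [0, 0, -0.1, 0, 0, 0, 0]
    - [0, 0, -0.1, 0, 0, 0, 0]
    - [0, 0, -0.1, 0, 0, 0, 0]
    - [0, 0.3, -0.1, 0.006, 0, 0, 0]
    - [0, 0.3, -0.1, 0.006, 0, 0, 0]

```text
time: 13.92
ee_pos: [496.2, 46.3, 72.2]
orientation: [180.0, 0.1, 108.3]
wrist_force: [0.0, -0.3, 0.3]
grip_width: 0.998
```

```bash
python3 - <<'E'
from h import *
s=arm.state(); print(s['ee_pos'],s['orientation'],s['wrist_force'],s['torque'])
c,im=snap('wrist','h.png')
cs,im2=snap('scene','h_s.png')
cv2.imwrite('pics/h_k.png',np.hstack([cv2.resize(im[170:370,220:420,::-1],(400,400),interpolation=cv2.INTER_CUBIC),cv2.resize(im2[180:230,265:315,::-1],(400,400),interpolation=cv2.INTER_CUBIC)]))
E
```

```text
[496.20775839  46.34230815  72.19536693] [1.79960321e+02 1.18685154e-01 1.08252618e+02] [ 0.04249542 -0.32201067  0.29102702] [-0.03375422  0.01109136 -0.01133569]
```

View pics/h_k.png

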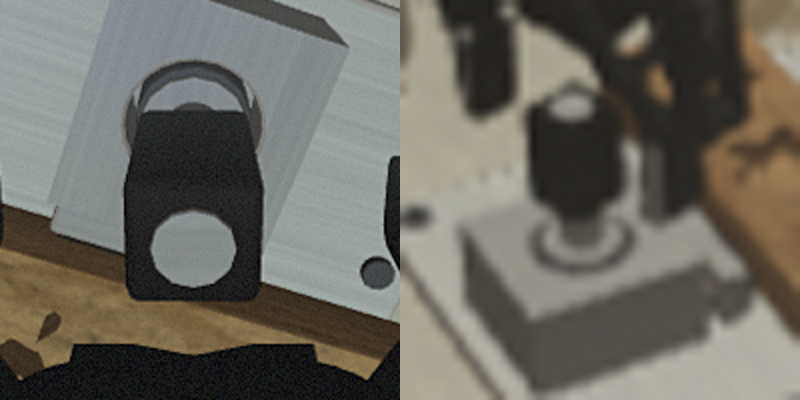

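```bash
python3 - <<'E'
from h import *
c=optics.get_calibration('wrist'); s=arm.state()
p=plane(c,(220+194/2,170+250/2),108); print(p, rot(s['orientation']).T@(p-s['ee_pos']))
cs=optics.get_calibration('scene'); im=cv2.imread('pics/h_s.png')
q=(265+(572-400)/8,180+103/8); print(q,'expected',proj(cs,[495.5,47,108]),proj(cs,[495.5,47,112]), 'socket recess expect',proj(cs,[495.5,47,50]),'obs',(265+(582-400)/8,180+238/8))
print(s['qpos'])
E
```

```text
[496.13993017  47.63832203 108.        ] [  1.15848338   0.80215293 -35.86174365]
(286.5, 192.875) expected [286.39148028 192.93453806] [286.32592701 191.79414632] socket recess expect [287.31299149 208.96552741] obs (287.75, 209.75)
[  0.83539804  29.65047105 -13.19191571 116.48707945  11.54573076
  35.02946354  88.08070312]
```

```bash
python3 - <<'E'
from h import *
cs=optics.get_calibration('scene'); im=cv2.imread('pics/h_s.png')
b=cv2.resize(im[185:225,268:308],(600,600),interpolation=cv2.INTER_CUBIC)
# overlay predicted rings for axis S chosen to match recess
def ring(S,z,r,col):
    P=np.array([(proj(cs,[S[0]+r*np.cos(a),S[1]+r*np.sin(a),z])-[268,185]+.5)*15-.5 for a in np.linspace(0,6.28,80)]).astype(np.int32)
    cv2.polylines(b,[P],True,col,1)
S=plane(cs,(287.75,209.75),50); print(S)
ring(S,50,18.5,(0,0,255)); ring(S,46+42+20,9,(0,255,0)); ring(S,46+42+20+4,9,(255,0,0)); ring(S,46,15,(0,255,255))
cv2.imwrite('pics/h_s3.png',b)
E
```

```text
[494.98925253  43.07662406  50.        ]
```

View pics/h_s3.png

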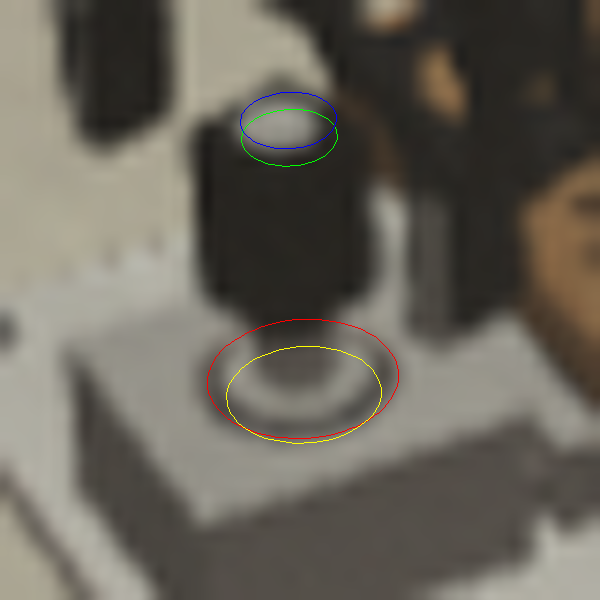

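Request:
jog_arm:
  increments:
    - [0, 0.05, 0.2, 0, 0, 0, 0]
    - [0, 0.05, 0.2, 0, 0, 0, 255]
    - [0, 0.05, 0.2, 0, 0, 0, 255]
    - [0, 0.05, 0.2, 0, 0, 0, 255]
    - [0, 0.05, 0.2, 0, 0, 0, 255]
    - [0, 0.05, 0.3, 0, 0, 0.06, 255]
    - [0, 0.05, 0.45, 0, 0, -0.06, 255]
    - [0, 0.05, 0.5, 0, 0, 0.06, 255]
    - [0, 0.05, 0.5, 0, 0, 0, 255]
    - [0, 0.05, 0.5, 0, 0, 0, 255]
  force: 80

```text
time: 15.28
ee_pos: [496.5, 46.4, 69.4]
orientation: [179.9, 0.2, 108.3]
wrist_force: [-6.7, -1.3, 28.9]
grip_width: 0.292
```

```bash
python3 - <<'E'
from h import *
s=arm.state(); print(s['ee_pos'],s['orientation'],s['wrist_force'],s['torque'])
E
```

```text
[496.53628305  46.36217078  69.40394668] [179.88304295   0.18119507 108.28344453] [-6.66251641 -1.30448899 28.85933662] [-0.25330021  1.70318068 -0.04757705]
```

```bash
python3 - <<'E'
from h import *
cs,im=snap('scene','i_s.png'); c,w=snap('wrist','i.png'); im=im[:,:,::-1].copy()
b=cv2.resize(im[185:225,268:308],(400,400),interpolation=cv2.INTER_CUBIC)
h=cv2.resize(cv2.imread('pics/h_s.png')[185:225,268:308],(400,400),interpolation=cv2.INTER_CUBIC)
cv2.imwrite('pics/i_s3.png',np.hstack([h,b]))
cv2.imwrite('pics/i_w.png',np.hstack([cv2.resize(x[170:370,220:420],(400,400),interpolation=cv2.INTER_CUBIC) for x in (cv2.imread('pics/g3.png'),w[:,:,::-1])]))
E
```

```text
(no output)
```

View pics/i_s3.png

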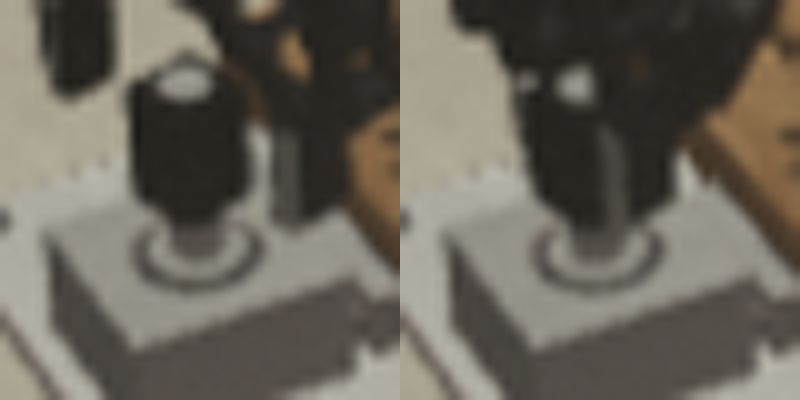

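View pics/i_w.png

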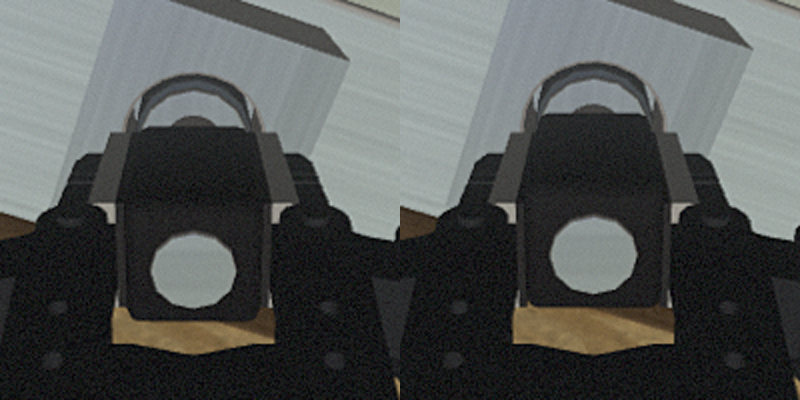

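Request:
jog_arm:
  increments:
    - [0, 0, 0.05, 0, 0, 0.06, 255]
    - [0, 0, 0.05, 0, 0, 0.18, 255]
    - [0, 0, 0.05, 0, 0, 0.3, 255]
    - [0, 0, 0.05, 0, 0, 0.42, 255]
    - [0, 0, 0.05, 0, 0, 0.54, 255]
    - [0, 0, 0.05, 0, 0, 0.66, 255]
    - [0, 0, 0.05, 0, 0, 0.78, 255]
    - [0, 0, 0.05, 0, 0, 0.9, 255]
    - [0, 0, 0.05, 0, 0, 1.0, 255]
    - [0, 0, 0.05, 0, 0, 1.0, 255]

```text
time: 16.62
ee_pos: [496.1, 45.1, 69.6]
orientation: [179.8, 0.1, 50.8]
wrist_force: [-3.7, -4.0, 11.2]
grip_width: 0.296
```

```bash
python3 - <<'E'
from h import *
s=arm.state(); print(s['ee_pos'],s['orientation'],s['wrist_force'],s['torque'],s['qpos'])
c,w=snap('wrist','j.png'); cv2.imwrite('pics/j_w.png',cv2.resize(w[170:370,220:420,::-1],(500,500),interpolation=cv2.INTER_CUBIC))
E
```

```text
[496.09202357  45.10329232  69.57572209] [1.79751640e+02 7.77034772e-02 5.08140067e+01] [-3.69136943 -4.03893728 11.23840504] [-0.96522257  0.78250965 -0.00436189] [-10.9464214   29.65711333   4.03795017 116.81503267  -3.19378886
  33.51588378  46.03802573]
```

View pics/j_w.png

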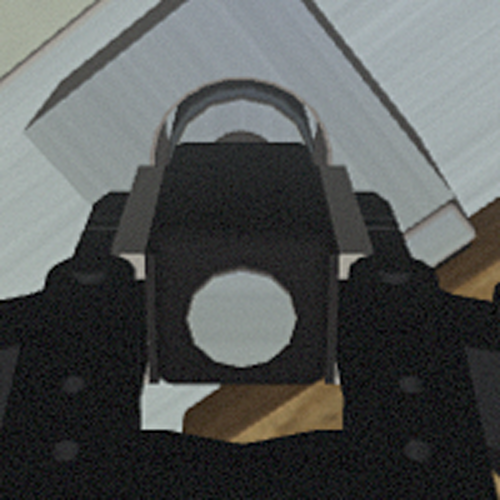

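Request:
jog_arm:
  increments:
    - [0, 0, 0.05, 0, 0, 0.12, 255]
    - [0, 0, 0.05, 0, 0, 0.24, 255]
    - [0, 0, 0.05, 0, 0, 0.36, 255]
    - [0, 0, 0.05, 0, 0, 0.48, 255]
    - [0, 0, 0.05, 0, 0, 0.6, 255]
    - [0, 0, 0.05, 0, 0, 0.72, 255]
    - [0, 0, 0.05, 0, 0, 0.84, 255]
    - [0, 0, 0.05, 0, 0, 0.96, 255]
    - [0, 0, 0.05, 0, 0, 1.05, 255]
    - [0, 0, 0.05, 0, 0, 1.05, 255]

```text
time: 17.92
ee_pos: [494.9, 44.6, 69.6]
orientation: [179.8, -0.1, -9.4]
wrist_force: [-5.4, -1.3, 11.6]
grip_width: 0.292
```

```bash
python3 - <<'E'
from h import *
s=arm.state(); print(s['ee_pos'],s['orientation'],s['wrist_force'],s['torque'],s['qpos'][6])
E
```

```text
[494.89324498  44.61261923  69.58622315] [ 1.79785988e+02 -7.40187073e-02 -9.38260963e+00] [-5.44572848 -1.3023535  11.60034803] [-0.47080993  1.3116987   0.00417438] 2.7363246696735812
```

Request:
jog_arm:
  increments:
    - [0, 0, 0.05, 0, 0, 0.12, 255]
    - [0, 0, 0.05, 0, 0, 0.24, 255]
    - [0, 0, 0.05, 0, 0, 0.36, 255]
    - [0, 0, 0.05, 0, 0, 0.48, 255]
    - [0, 0, 0.05, 0, 0, 0.6, 255]
    - [0, 0, 0.05, 0, 0, 0.72, 255]
    - [0, 0, 0.05, 0, 0, 0.84, 255]
    - [0, 0, 0.05, 0, 0, 0.95, 255]
    - [0, 0, 0.05, 0, 0, 1.0, 255]
    - [0, 0, 0.05, 0, 0, 1.0, 255]

```text
time: 19.18
ee_pos: [493.9, 45.3, 69.6]
orientation: [179.9, -0.1, -66.7]
wrist_force: [-4.4, 0.7, 11.6]
grip_width: 0.291
```

```bash
python3 - <<'E'
from h import *
s=arm.state(); print(s['ee_pos'],s['orientation'],s['wrist_force'],s['torque'],s['qpos'])
c,w=snap('wrist','k.png'); cv2.imwrite('pics/k_w.png',cv2.resize(w[170:370,220:420,::-1],(500,500),interpolation=cv2.INTER_CUBIC))
E
```

```text
[493.87301525  45.27522594  69.58025838] [ 1.79895666e+02 -9.77074767e-02 -6.66780228e+01] [-4.36172803  0.71933993 11.56132784] [0.42410452 1.1845879  0.07994631] [-33.37008985  35.05371616  38.8708549  117.227563   -34.3330257
  39.44143007 -38.79743052]
```

View pics/k_w.png

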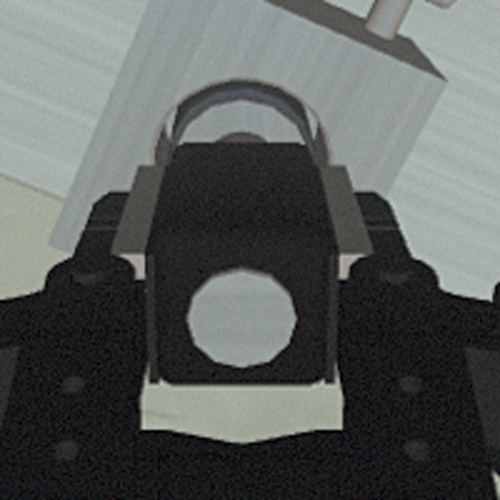

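Request:
jog_arm:
  increments:
    - [0, 0, 0.05, 0, 0, 0.08, 255]
    - [0, 0, 0.05, 0, 0, 0.15, 255]
    - [0, 0, 0.05, 0, 0, 0.22, 255]
    - [0, 0, 0.05, 0, 0, 0.28, 255]
    - [0, 0, 0.05, 0, 0, 0.28, 255]

```text
time: 19.85
ee_pos: [493.7, 45.6, 69.2]
orientation: [179.9, -0.1, -82.7]
wrist_force: [-1.6, 0.5, 5.4]
grip_width: 0.295
```

```bash
python3 - <<'E'
from h import *
s=arm.state(); print(s['ee_pos'],s['orientation'],s['wrist_force'],s['torque'],s['qpos'][6])
E
```

```text
[493.72798546  45.61216091  69.18850838] [ 1.79916175e+02 -9.23566076e-02 -8.26505173e+01] [-1.57903669  0.52253887  5.44850547] [ 0.26255531  0.42136358 -0.0774806 ] -50.584628571116504
```

Request:
jog_arm:
  increments:
    - [0, 0, 0.1, 0, 0, 0.05, 255]
    - [0, 0, 0.1, 0, 0, 0.1, 255]
    - [0, 0, 0.1, 0, 0, 0.15, 255]
    - [0, 0, 0.1, 0, 0, 0.15, 255]

```text
time: 20.35
ee_pos: [493.9, 45.9, 68.6]
orientation: [180.0, -0.1, -91.2]
wrist_force: [-2.1, 1.1, 7.9]
grip_width: 0.29
```

```bash
python3 - <<'E'
from h import *
s=arm.state(); print(s['ee_pos'],s['orientation'],s['wrist_force'],s['torque'],s['qpos'][6])
c,w=snap('wrist','l.png'); cv2.imwrite('pics/l_w.png',cv2.resize(w[170:370,220:420,::-1],(500,500),interpolation=cv2.INTER_CUBIC))
E
```

```text
[493.88927775  45.90531784  68.60330534] [ 1.79955282e+02 -5.99310599e-02 -9.11978475e+01] [-2.05447349  1.0896595   7.94897927] [0.25639607 0.39282079 0.01167326] -56.89269330931749
```

View pics/l_w.png

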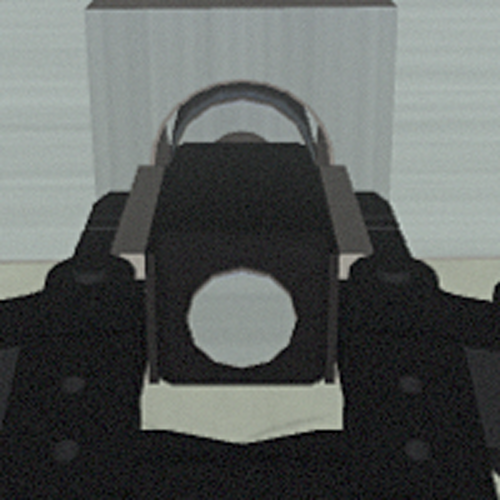

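Request:
jog_arm:
  increments:
    - [0, 0, 0.05, 0, 0, 0.05, 255]
    - [0, 0, 0.05, 0, 0, 0.1, 255]
    - [0, 0, 0.05, 0, 0, 0.15, 255]
    - [0, 0, 0.05, 0, 0, 0.2, 255]

```text
time: 20.9
ee_pos: [494.3, 46.3, 68.6]
orientation: [-180.0, -0.0, -102.6]
wrist_force: [-2.2, 1.5, 8.4]
grip_width: 0.297
```

```bash
python3 - <<'E'
from h import *
s=arm.state(); print(s['ee_pos'],s['orientation'],s['wrist_force'],s['torque'],s['qpos'][6],s['tau'])
ct,t=snap('top','l_t.png'); cs,sc=snap('scene','l_s.png')
a=cv2.imread('pics/a_scene.png')
cv2.imwrite('pics/l_c.png',np.hstack([cv2.resize(x[180:260,260:340],(400,400),interpolation=cv2.INTER_CUBIC) for x in (a,sc[:,:,::-1])]))
E
```

```text
[494.28948789  46.2975718   68.58823877] [-1.79995871e+02 -4.17177722e-04 -1.02617634e+02] [-2.23736316  1.52461606  8.43209805] [0.35039214 0.32276005 0.04127193] -65.4808052323913 [  1.33362494 -48.16511393  11.70914054 -13.19428682   0.19680372
  -0.89618236   0.42190991]
```

View pics/l_c.png

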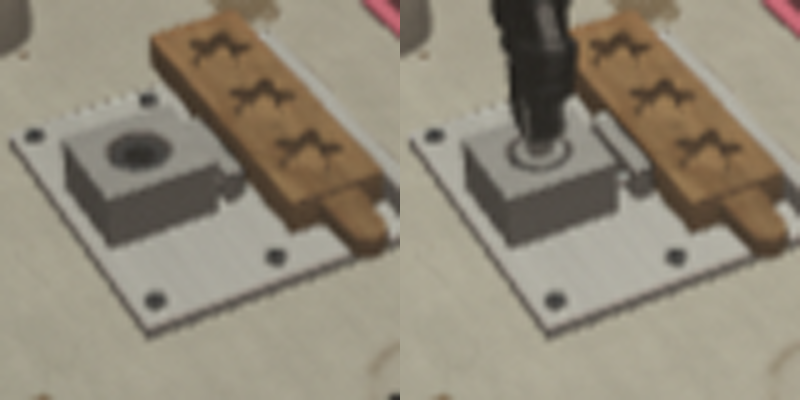

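Request:
jog_arm:
  increments:
    - [0, 0, 0.03, 0, 0, 0.05, 255]
    - [0, 0, 0.03, 0, 0, 0.1, 255]
    - [0, 0, 0.03, 0, 0, 0.15, 255]

```text
time: 21.38
ee_pos: [493.9, 46.4, 68.6]
orientation: [180.0, 0.0, -111.2]
wrist_force: [-4.2, -0.0, 8.7]
grip_width: 0.296
```

```bash
python3 - <<'E'
from h import *
s=arm.state(); print(s['ee_pos'],s['orientation'],s['wrist_force'],s['torque'],s['qpos'][6],s['tau'])
c,w=snap('wrist','m.png'); cv2.imwrite('pics/m_w.png',cv2.resize(w[170:370,220:420,::-1],(500,500),interpolation=cv2.INTER_CUBIC))
E
```

```text
[493.91106711  46.41448084  68.622491  ] [ 1.79961160e+02  2.52849949e-02 -1.11202995e+02] [-4.22976719 -0.0296372   8.71142218] [0.08479834 0.73700399 0.08527294] -72.0129676323049 [  0.87826805 -48.59683514  11.92639858 -14.16694075  -0.3591776
  -1.11504894   0.4131406 ]
```

View pics/m_w.png

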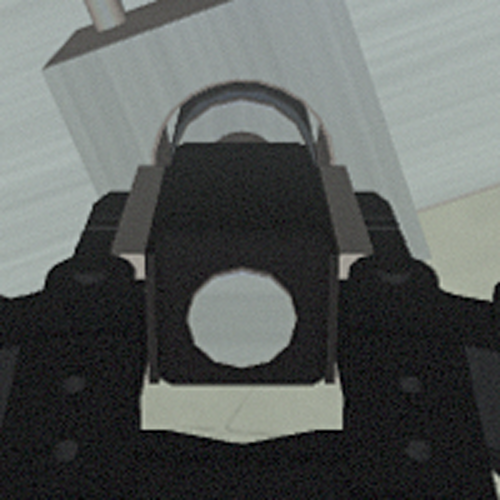

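Request:
jog_arm:
  increments:
    - [0, 0, 0.03, 0, 0, 0.06, 255]
    - [0, 0, 0.03, 0, 0, 0.12, 255]
    - [0, 0, 0.03, 0, 0, 0.18, 255]
    - [0, 0, 0.03, 0, 0, 0.24, 255]

```text
time: 21.92
ee_pos: [493.9, 46.6, 68.6]
orientation: [179.9, 0.0, -125.1]
wrist_force: [-2.6, 0.8, 6.5]
grip_width: 0.296
```

```bash
python3 - <<'E'
from h import *
s=arm.state(); print(s['ee_pos'],s['orientation'],s['wrist_force'],s['torque'],s['qpos'][6],s['tau'],s['grip_width'])
c,w=snap('wrist','n.png'); ct,t=snap('top','n_t.png'); cs,sc=snap('scene','n_s.png')
a=cv2.imread('pics/a_scene.png')
cv2.imwrite('pics/n_c.png',np.hstack([cv2.resize(w[170:370,220:420,::-1],(400,400),interpolation=cv2.INTER_CUBIC),cv2.resize(sc[190:240,275:325,::-1],(400,400),interpolation=cv2.INTER_CUBIC)]))
E
```

```text
[493.92211834  46.56486867  68.62144459] [ 1.79942184e+02  3.06035476e-02 -1.25055941e+02] [-2.56835995  0.79108709  6.5018982 ] [0.04963803 0.4177584  0.44342096] -82.71609069130521 [  1.3177646  -49.19730306  13.24839681 -13.21999758  -0.34676325
  -0.8296543    0.20494209] 0.2957705227310884
```

View pics/n_c.png

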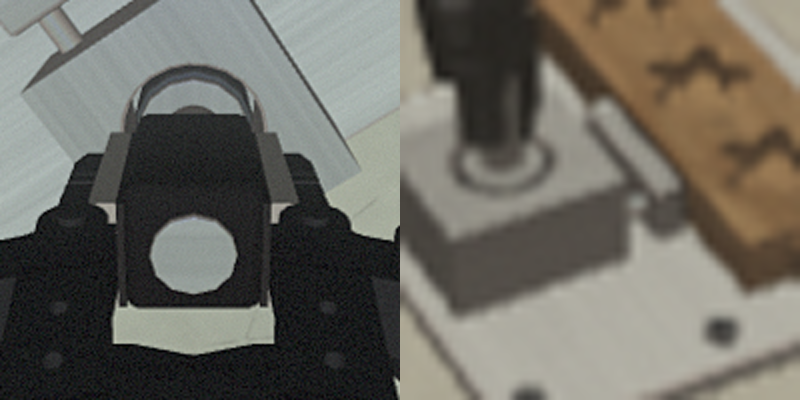

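Request:
jog_arm:
  increments:
    - [0, 0, 0.03, 0, 0, 0.05, 255]
    - [0, 0, 0.03, 0, 0, 0.1, 255]
    - [0, 0, 0.03, 0, 0, 0.1, 255]

```text
time: 22.45
ee_pos: [494.0, 46.6, 68.6]
orientation: [179.9, 0.0, -130.7]
wrist_force: [-2.2, 0.6, 8.2]
grip_width: 0.297
```

```bash
python3 - <<'E'
from h import *
s=arm.state(); print(s['ee_pos'],s['orientation'],s['wrist_force'],s['torque'],s['qpos'][6],s['tau'][6],s['grip_width'])
E
```

```text
[493.97593514  46.62729381  68.60754304] [ 1.79935800e+02  3.85459397e-02 -1.30666185e+02] [-2.18409318  0.55086524  8.16891433] [0.14085007 0.35539034 0.10106233] -87.09047450687748 -0.3687483351677656 0.2965193133315579
```

```bash
python3 - <<'E'
from h import *
cs,sc=snap('scene','o_s.png'); ct,t=snap('top','o_t.png')
f=lambda p:cv2.resize(cv2.imread(p)[190:230,282:322],(400,400),interpolation=cv2.INTER_CUBIC)
print(arm.state()['torque'],arm.state()['tau'][6])
cv2.imwrite('pics/o_c.png',np.hstack([f('pics/l_s.png'),f('pics/o_s.png')]))
f=lambda p:cv2.resize(cv2.imread(p)[195:245,285:335],(400,400),interpolation=cv2.INTER_CUBIC)
cv2.imwrite('pics/o_d.png',np.hstack([f('pics/a_top.png'),f('pics/o_t.png')]))
E
```

```text
[0.14387541 0.38781435 0.1349791 ] -0.13390498235821724
```

View pics/o_c.png

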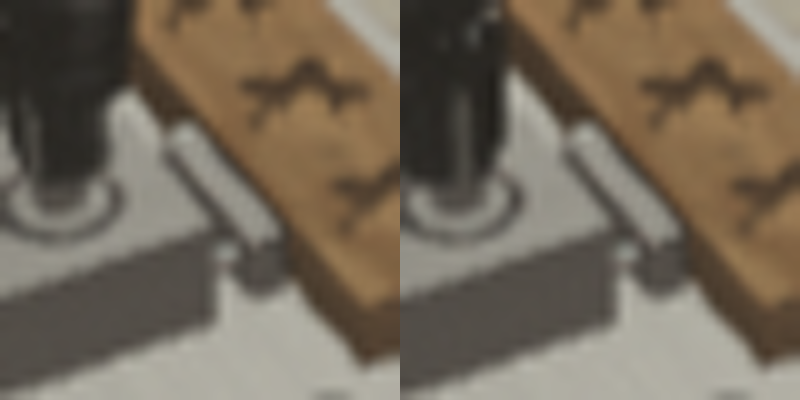

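View pics/o_d.png

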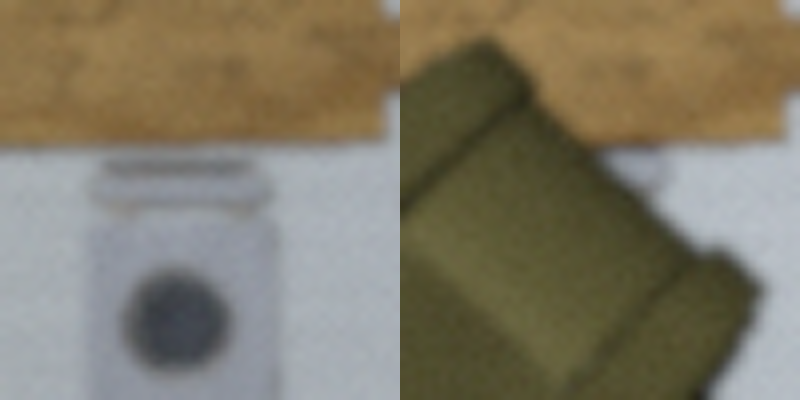

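Request:
jog_arm:
  increments:
    - [0, 0, 0.03, 0, 0, 0.06, 255]
    - [0, 0, 0.03, 0, 0, 0.12, 255]

```text
time: 22.8
ee_pos: [494.1, 46.8, 68.6]
orientation: [179.9, 0.1, -137.5]
wrist_force: [-1.6, 0.4, 5.8]
grip_width: 0.293
```

```bash
python3 - <<'E'
from h import *
s=arm.state(); print(s['ee_pos'],s['orientation'],s['wrist_force'],s['torque'],s['qpos'][6],s['tau'][6],s['grip_width'])
c,w=snap('wrist','p.png')
f=lambda p:cv2.resize(cv2.imread(p)[190:340,250:390],(400,430),interpolation=cv2.INTER_CUBIC)
cv2.imwrite('pics/p_c.png',np.hstack([f('pics/i.png'),f('pics/p.png')]))
E
```

```text
[494.10017119  46.76182615  68.63683645] [ 1.79916175e+02  6.59824962e-02 -1.37497874e+02] [-1.61420093  0.41653627  5.78299197] [0.1490367  0.33439214 0.27191462] -92.46972920530632 0.42532363906502724 0.292846597429231
```

View pics/p_c.png

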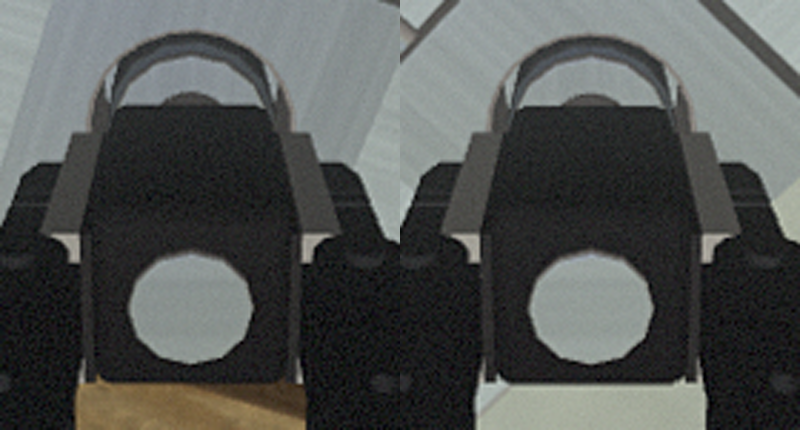

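```bash
python3 - <<'E'
from h import *
cs,sc=snap('scene','q_s.png')
cal=cs
g=lambda p:cv2.cvtColor(cv2.imread(p),cv2.COLOR_BGR2GRAY).astype(np.float32)
# jaw outer end patch region (from crops): x 299..311,y 201..220
f=[g(f'pics/{n}_s.png') for n in 'lnoq']
for i,n in zip(f[1:],'noq'):
    a=f[0][198:222,297:313]; b=i[198:222,297:313]
    w=cv2.createHanningWindow((16,24),cv2.CV_32F)
    print(n,cv2.phaseCorrelate(a,b,w), np.abs(a-b).mean(), 'ctl', np.abs(f[0][222:240,270:300]-i[222:240,270:300]).mean())
# expected px displacement per mm jig x
print(proj(cal,[541,30,40])-proj(cal,[540,30,40]))
P=lambda n:cv2.resize(cv2.imread(n)[195:225,290:320],(390,390),interpolation=cv2.INTER_CUBIC)
cv2.imwrite('pics/q_c.png',np.hstack([P('pics/i_s.png'),P('pics/q_s.png')]))
E
```

```text
n ((-0.017062573098247213, 0.002576920982743758), 1.0200153744469087) 0.24084318 ctl 0.6759259
o ((-0.3744812598845648, -0.8261817012152957), 0.46072089082250994) 14.413022 ctl 0.67407405
q ((-0.340210599595439, -0.9864177172066704), 0.3846745217839877) 21.023346 ctl 0.712963
[ 0.3002087  -0.10467382]
```

View pics/q_c.png

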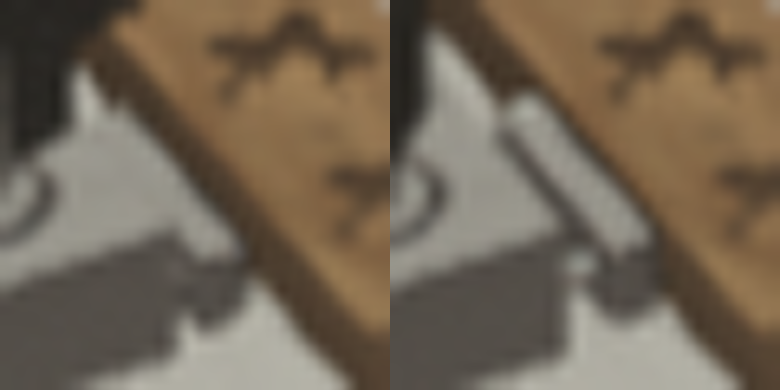

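```bash
python3 - <<'E'
from h import *
from scipy.optimize import least_squares
D=[(108.3,496.5,46.4),(50.8,496.1,45.1),(-9.4,494.9,44.6),(-66.7,493.9,45.3),(-82.7,493.7,45.6),(-91.2,493.9,45.9),(-102.6,494.3,46.3),(-111.2,493.9,46.4),(-125.1,493.9,46.6),(-137.5,494.1,46.8)]
def tool(y): y=np.radians(y); return np.array([[np.cos(y),np.sin(y)],[np.sin(y),-np.cos(y)]]).T
r=least_squares(lambda p:np.concatenate([p[:2]-tool(y)@p[2:]-np.array([a,b]) for y,a,b in D]),[495,46,0,0]); print(r.x,np.abs(r.fun).max())
S=r.x[:2]; k0=tool(108.3).T@(S-np.array([492.9,45.2])); print('k0',k0)
H=np.array([487.5,-261.8])+tool(-42)@k0; print('key in stand',H)
print('TCP for return yaw -42',H-tool(-42)@r.x[2:])
E
```

```text
[ 4.95145181e+02  4.59029651e+01 -2.99874528e-02 -1.31533567e+00] 0.44501887117468186
k0 [-0.03755687  2.35235761]
key in stand [ 485.89805533 -263.52301193]
TCP for return yaw -42 [ 485.040209   -264.52056235]
```

Request:
jog_arm:
  increments:
    - [0, 0, 0, 0, 0, -0.08, 255]
    - [0, 0, 0, 0, 0, -0.15, 255]
    - [0, 0, 0, 0, 0, -0.15, 255]

```text
time: 23.28
ee_pos: [494.0, 46.6, 68.7]
orientation: [179.9, 0.1, -128.9]
wrist_force: [-2.3, -0.6, 3.2]
grip_width: 0.296
```

```bash
python3 - <<'E'
from h import *
s=arm.state(); print(s['ee_pos'],s['orientation'],s['wrist_force'],s['torque'],s['tau'][6])
E
```

```text
[493.95632713  46.63690638  68.66986124] [ 1.79917096e+02  7.08299767e-02 -1.28876745e+02] [-2.32786049 -0.55140465  3.15103672] [-0.15636021  0.29496173  0.09486794] 0.3846568800508976
```

Request:
jog_arm:
  increments:
    - [0, 0, -0.3, 0, 0, 0, 255]
    - [0, 0, -0.8, 0, 0, 0, 255]
    - [0, 0, -1.5, 0, 0, 0, 255]
    - [0, 0, -2.5, 0, 0, 0, 255]
    - [0, 0, -4, 0, 0, 0, 255]
    - [0, 2, -4.8, 0, 0, 0, 255]
    - [0, 2.5, -4.8, 0, 0, 0, 255]
    - [0, 2.5, -4.8, 0, 0, 0, 255]

```text
time: 24.28
ee_pos: [474.6, 62.6, 117.0]
orientation: [179.9, 0.1, -128.8]
wrist_force: [-0.2, -0.2, -1.9]
grip_width: 0.296
```

```bash
python3 - <<'E'
from h import *
s=arm.state(); print(s['ee_pos'],s['orientation'],s['wrist_force'],s['time'])
c,im=snap('wrist','r.png'); cs,sc=snap('scene','r_s.png')
i=proj(c,[495.1,46,46]).astype(int); print(i); a=im[i[1]-35:i[1]+35,i[0]-35:i[0]+35,::-1]
np.save('r_c.npy',c,allow_pickle=True)
cv2.imwrite('pics/r_c.png',np.hstack([cv2.resize(a,(420,420),interpolation=cv2.INTER_CUBIC),cv2.resize(im[100:310,200:410,::-1],(380,420))]))
E
```

```text
[474.60300154  62.59641687 117.04905242] [ 1.79919654e+02  1.16152093e-01 -1.28832150e+02] [-0.15405959 -0.1821539  -1.88870699] 24.275
[318 171]
```

View pics/r_c.png

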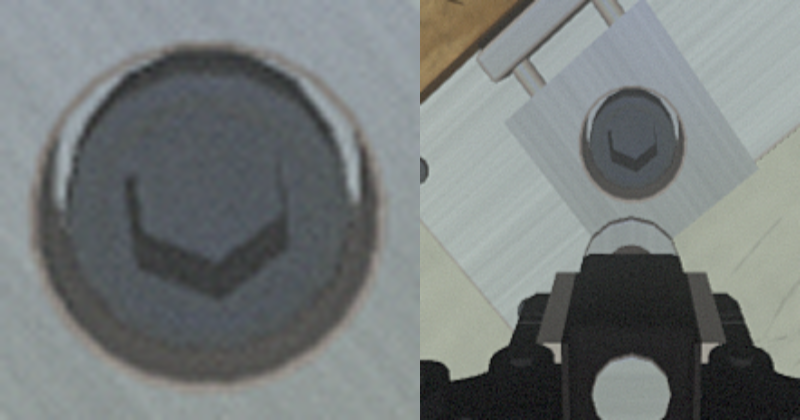

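```bash
python3 - <<'E'
from h import *
c=np.load('r_c.npy',allow_pickle=True).item(); o=proj(c,[495.1,46,46]).astype(int)-35
f=lambda p:(o[0]+p[0]/6,o[1]+p[1]/6)
V=[plane(c,f(p),46)[:2] for p in((127,180),(140,268),(217,300),(290,240),(278,165))]
from scipy.optimize import least_squares
m=lambda p:np.concatenate([p[:2]+17.5/3**.5*np.array([np.cos(p[2]+k*np.pi/3),np.sin(p[2]+k*np.pi/3)])-V[k] for k in range(5)])
b=min((least_squares(m,[495,46,t]) for t in np.arange(0,6.28,.5)),key=lambda r:r.cost)
print(b.x,b.cost,(np.degrees(b.x[2])+30)%60)
im=cv2.imread('pics/r.png')[60:200,210:350]; cv2.imwrite('pics/r_j.png',cv2.resize(im,(600,600),interpolation=cv2.INTER_CUBIC))
E
```

```text
[495.25586942  46.77841689   0.50600993] 0.7169679323948788 58.99223326222901
```

View pics/r_j.png

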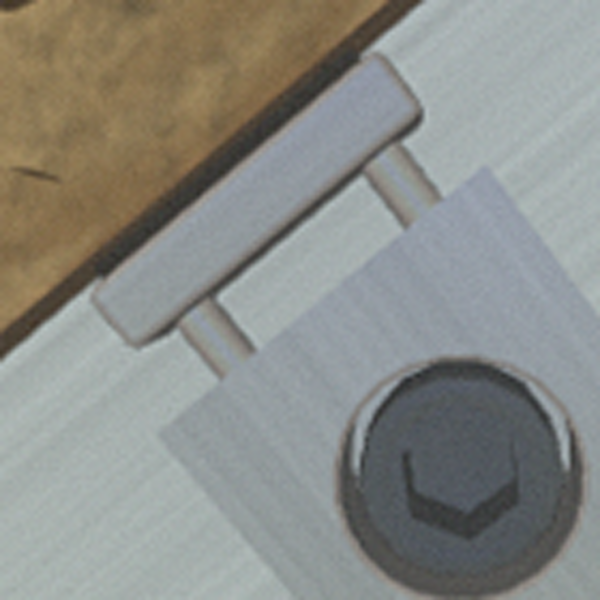

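```bash
python3 - <<'E'
from h import *
for n,(x,y) in {'r':(303,157),'d':(297,158)}.items():
    im=cv2.imread(f'pics/{n}.png')
    a=cv2.resize(im[y:y+32,x:x+32],(384,384),interpolation=cv2.INTER_CUBIC).astype(float)
    a=np.clip((a-40)*3,0,255).astype(np.uint8) ; globals()[n]=a
cv2.imwrite('pics/rd.png',np.hstack([r,d]))
E
```

```text
(no output)
```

View pics/rd.png

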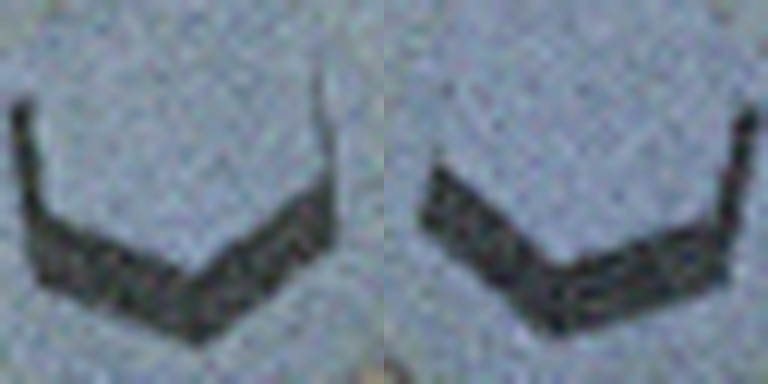

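```bash
python3 - <<'E'
from h import *
r=np.load('r_c.npy',allow_pickle=True).item(); d=np.load('d_c.npy',allow_pickle=True).item()
ang=lambda c,a,b,z:np.degrees(np.arctan2(*(plane(c,b,z)-plane(c,a,z))[[1,0]]))
g=lambda p:(210+p[0]*140/600,60+p[1]*140/600)
print('block +x edge',ang(r,g((160,432)),g((487,168)),50),ang(r,g((160,432)),g((290,598)),50),ang(r,g((487,168)),g((600,315)),50))
print('jaw',ang(r,g((95,285)),g((365,60)),45))
print('d plate',ang(d,(180,175.5),(407,42),12),ang(d,(407,42),(463,172),12))
t=optics.get_calibration('top'); s=optics.get_calibration('scene')
# hex angles refined
from scipy.optimize import least_squares
def fit(c,o,V):
    V=[plane(c,(o[0]+(u+.5)/12-.5,o[1]+(v+.5)/12-.5),46)[:2] for u,v in V]
    m=lambda p:np.concatenate([p[:2]+p[3]*np.array([np.cos(p[2]+k*np.pi/3),np.sin(p[2]+k*np.pi/3)])-V[k] for k in range(len(V))])
    b=min((least_squares(m,[495,46,t,10]) for t in np.arange(0,6.28,.5)),key=lambda q:q.cost+100*(q.x[3]<0)); print(b.x,b.cost,(np.degrees(b.x[2])+30)%60)
fit(r,(303,157),[(12,105),(38,285),(198,346),(334,245)])
fit(d,(297,158),[(36,220),(173,338),(343,282),(373,105)])
E
```

```text
block +x edge -91.07672570558194 176.8632464449826 -179.90269523199484
jaw -91.28050666334231
d plate 89.22347329943936 -1.38972260193439
[4.95619731e+02 4.69148277e+01 4.93132697e-01 9.88529483e+00] 0.08250445249441583 58.254422251185126
[495.26245045  47.29324312   4.52204124  10.077459  ] 0.048682340102068865 49.093877719527995
```

```bash
python3 - <<'E'
from h import *
print(target([494.03,46.59,95],-121.75))
E
```

```text
(array([ 0.003, -2.457,  2.177]), array([ 0.0009,  0.0014, -0.1244]))
```

Request:
jog_arm:
  increments:
    - [0, -1.5, 0.5, 0, 0, -0.1, 255]
    - [0, -2.5, 1.4, 0, 0, -0.125, 255]
    - [0, -2.5, 2.2, 0, 0, -0.125, 255]
    - [0, -2.5, 2.2, 0, 0, -0.125, 255]
    - [0, -2.5, 2.2, 0, 0, -0.125, 255]
  force: 100

```text
time: 25.0
ee_pos: [494.1, 46.5, 94.8]
orientation: [179.9, 0.1, -121.7]
wrist_force: [-0.3, 0.7, -0.7]
grip_width: 0.291
```

```bash
python3 - <<'E'
from h import *
print(target([494.03,46.59,68.6],-121.75),arm.state()['wrist_force'],arm.state()['torque'])
E
```

```text
(array([1.000e-03, 1.100e-02, 2.619e+00]), array([0.0011, 0.0013, 0.0003])) [-0.33016576  0.69140361 -0.69278283] [0.01945546 0.00344904 0.07717082]
```

Request:
jog_arm:
  increments:
    - [0, 0.01, 0.5, 0.001, 0.001, 0, 255]
    - [0, 0.01, 1, 0.001, 0.001, 0, 255]
    - [0, 0.01, 1.5, 0.001, 0.001, 0, 255]
    - [0, 0.01, 1.8, 0.001, 0.001, 0, 255]
    - [0, 0.01, 1.8, 0.001, 0.001, 0, 255]

```text
time: 25.62
ee_pos: [493.9, 46.4, 76.9]
orientation: [180.0, 0.0, -121.8]
wrist_force: [-1.6, 0.4, 4.2]
grip_width: 0.292
```

```bash
python3 - <<'E'
from h import *
s=arm.state();print(target([494.03,46.59,68.6],-121.75),s['ee_pos'],s['wrist_force'],s['torque'])
E
```

```text
(array([-0.019,  0.001,  0.832]), array([ 0.0003,  0.0006, -0.    ])) [493.94252278  46.4168976   76.91618442] [-1.63036851  0.42177461  4.16332875] [-0.0265123   0.39083751  0.00920873]
```

Request:
jog_arm:
  increments:
    - [0, 0, 0.3, 0, 0, 0, 255]
    - [0, 0, 0.6, 0, 0, 0, 255]
    - [0, 0, 0.85, 0, 0, 0, 255]
    - [0, 0, 0.95, 0, 0, 0, 255]
    - [0, 0, 0.95, 0, 0, 0, 255]

```text
time: 26.25
ee_pos: [494.0, 46.3, 69.5]
orientation: [180.0, 0.2, -121.8]
wrist_force: [-7.8, 2.4, 31.5]
grip_width: 0.292
```

```bash
python3 - <<'E'
from h import *
s=arm.state();print(s['ee_pos'],s['orientation'],s['wrist_force'],s['torque'])
E
```

```text
[494.04229254  46.27759243  69.47865653] [ 179.97704988    0.20391005 -121.79426162] [-7.78415845  2.38021278 31.52601478] [0.46779608 1.96357821 0.00906279]
```

Request:
jog_arm:
  increments:
    - [0, 0, 0.05, 0, 0, 0.06, 255]
    - [0, 0, 0.05, 0, 0, 0.12, 255]
    - [0, 0, 0.05, 0, 0, 0.18, 255]
    - [0, 0, 0.05, 0, 0, 0.18, 255]

```text
time: 26.75
ee_pos: [494.0, 46.5, 69.6]
orientation: [179.9, 0.3, -132.1]
wrist_force: [-2.9, 1.7, 12.0]
grip_width: 0.294
```

```bash
python3 - <<'E'
from h import *
s=arm.state();print(s['ee_pos'],s['orientation'],s['wrist_force'],s['torque'],s['tau'][6])
E
```

```text
[494.04556229  46.49046774  69.60299062] [ 179.91122682    0.25789048 -132.14307723] [-2.89899424  1.68566956 11.96285039] [0.31728884 0.84761206 0.04828767] -0.34932833164930344
```

Request:
jog_arm:
  increments:
    - [0, 0, 0.05, 0, 0, 0.04, 255]
    - [0, 0, 0.05, 0, 0, 0.08, 255]
    - [0, 0, 0.05, 0, 0, 0.08, 255]

```text
time: 27.12
ee_pos: [494.1, 46.6, 69.5]
orientation: [179.9, 0.3, -136.8]
wrist_force: [-1.8, 1.0, 8.0]
grip_width: 0.291
```

```bash
python3 - <<'E'
from h import *
s=arm.state();print(s['ee_pos'],s['orientation'],s['wrist_force'],s['torque'],s['tau'][6])
E
```

```text
[494.06546182  46.58430075  69.48898422] [ 179.87407406    0.28685603 -136.75149127] [-1.79657239  0.97284817  8.00840478] [0.21856817 0.65219077 0.09092102] -0.26017346419394016
```

Request:
jog_arm:
  increments:
    - [0, 0, 0.05, 0, 0, 0.04, 255]
    - [0, 0, 0.05, 0, 0, 0.08, 255]
    - [0, 0, 0.05, 0, 0, 0.08, 255]

```text
time: 27.5
ee_pos: [494.2, 46.6, 69.3]
orientation: [179.8, 0.3, -141.4]
wrist_force: [-1.6, 1.0, 7.0]
grip_width: 0.29
```

```bash
python3 - <<'E'
from h import *
s=arm.state();print(s['ee_pos'],s['orientation'],s['wrist_force'],s['torque'],s['tau'][6])
E
```

```text
[494.15030064  46.64746111  69.2781035 ] [ 179.8392193     0.31034418 -141.36412272] [-1.56524523  1.03505936  6.96268817] [0.24478749 0.47254492 0.04281443] -0.20009928848594427
```

Request:
jog_arm:
  increments:
    - [0, 0, 0.04, 0, 0, 0.04, 255]
    - [0, 0, 0.04, 0, 0, 0.08, 255]
    - [0, 0, 0.04, 0, 0, 0.08, 255]

```text
time: 27.88
ee_pos: [494.2, 46.7, 68.8]
orientation: [179.8, 0.3, -146.0]
wrist_force: [-0.6, 0.4, 2.7]
grip_width: 0.295
```

```bash
python3 - <<'E'
from h import *
s=arm.state();print(s['ee_pos'],s['orientation'],s['wrist_force'],s['torque'],s['tau'][6])
E
```

```text
[494.16575381  46.73455479  68.79843732] [ 179.81268368    0.29543464 -145.96306535] [-0.63700015  0.35380298  2.73298082] [ 0.19025782  0.1321729  -0.06099709] -0.21244211588054895
```

Request:
jog_arm:
  increments:
    - [0, 0, 0.04, 0, 0, 0.04, 255]
    - [0, 0, 0.04, 0, 0, 0.08, 255]
    - [0, 0, 0.04, 0, 0, 0.08, 255]

```text
time: 28.25
ee_pos: [494.5, 46.8, 68.7]
orientation: [179.8, 0.3, -150.6]
wrist_force: [-0.1, 1.3, 7.7]
grip_width: 0.293
```

```bash
python3 - <<'E'
from h import *
s=arm.state();print(s['ee_pos'],s['orientation'],s['wrist_force'],s['torque'],s['tau'][6],s['qpos'])
c,w=snap('wrist','s.png'); cs,sc=snap('scene','s_s.png')
f=lambda p:cv2.resize(p[190:340,250:390],(400,430),interpolation=cv2.INTER_CUBIC)
cv2.imwrite('pics/s_c.png',np.hstack([f(w[:,:,::-1]),cv2.resize(sc[185:228,280:320,::-1],(400,430),interpolation=cv2.INTER_CUBIC)]))
E
```

```text
[494.47630782  46.78616944  68.70214238] [ 179.79563303    0.31786661 -150.60559015] [-0.09866805  1.26044624  7.72988586] [0.25342595 0.29194722 0.05074762] -0.20864142570644617 [ -44.29520574   44.6755687    61.68266479  117.53320037  -52.87019794
   51.48620181 -102.71628031]
```

View pics/s_c.png

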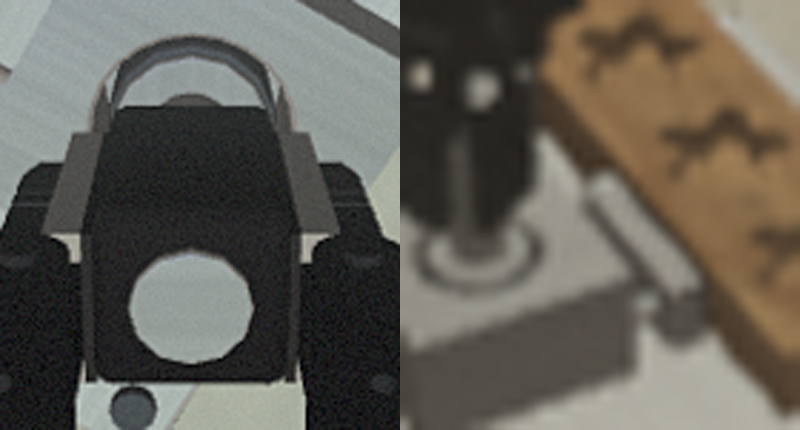

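Request:
jog_arm:
  increments:
    - [0, 0, -0.3, 0, 0, 0, 255]
    - [0, 0, -0.8, 0, 0, 0, 255]
    - [0, 0, -1.5, 0, 0, 0, 255]
    - [0, 0, -2.5, 0, 0, 0, 255]
    - [0, 0, -4, 0, 0, 0, 255]
    - [0, 2, -4.8, 0.003, 0.005, 0, 255]
    - [0, 2.5, -4.8, 0.003, 0.005, 0, 255]
    - [0, 2.5, -4.8, 0.003, 0.005, 0, 255]

```text
time: 29.35
ee_pos: [482.0, 68.5, 116.9]
orientation: [180.0, 0.0, -150.5]
wrist_force: [0.7, -0.5, -1.7]
grip_width: 0.293
```

```bash
python3 - <<'E'
from h import *
s=arm.state(); print(s['ee_pos'],s['orientation'],s['wrist_force'],s['time'])
c,im=snap('wrist','t.png')
i=proj(c,[495.1,46.5,46]).astype(int)-[16,16]; print(i)
np.save('t_c.npy',c,allow_pickle=True)
a=cv2.resize(im[i[1]:i[1]+32,i[0]:i[0]+32,::-1],(384,384),interpolation=cv2.INTER_CUBIC).astype(float)
a=np.clip((a-40)*3,0,255).astype(np.uint8)
cv2.imwrite('pics/t_c.png',np.hstack([a,cv2.resize(im[60:260,220:420,::-1],(384,384))]))
E
```

```text
[482.02187119  68.53211958 116.92881415] [ 1.79967439e+02  4.98842881e-02 -1.50520054e+02] [ 0.65184756 -0.48014952 -1.70766776] 29.35
[301 155]
```

View pics/t_c.png

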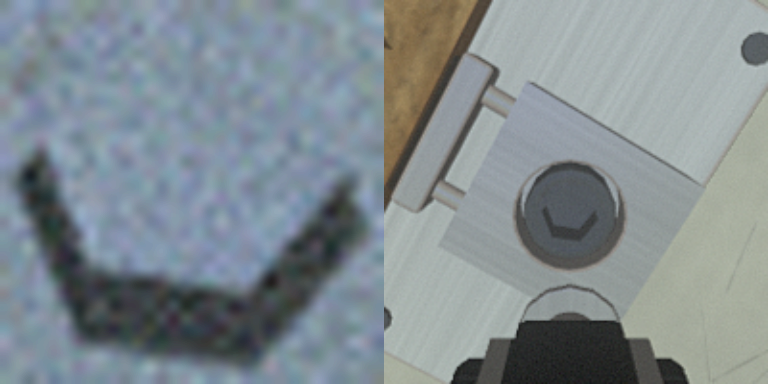

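```bash
python3 - <<'E'
from h import *
from scipy.optimize import least_squares
def fit(c,o,V):
    V=[plane(c,(o[0]+(u+.5)/12-.5,o[1]+(v+.5)/12-.5),46)[:2] for u,v in V]
    m=lambda p:np.concatenate([p[:2]+p[3]*np.array([np.cos(p[2]+k*np.pi/3),np.sin(p[2]+k*np.pi/3)])-V[k] for k in range(len(V))])
    b=min((least_squares(m,[495,46,t,10]) for t in np.arange(0,6.28,.5)),key=lambda q:q.cost+100*(q.x[3]<0)); n=(np.degrees(b.x[2])+30)%60; print(b.x,b.cost,n,'theta',np.radians(-n-1.1+240))
t=np.load('t_c.npy',allow_pickle=True).item()
fit(t,(301,155),[(18,178),(82,340),(252,366),(368,228)])
fit(t,(301,155),[(82,340),(252,366),(368,228)])
E
```

```text
[495.59529674  46.7998893    6.64470794   9.94502149] 0.040290944949001796 50.713720931571174 theta 3.2844701768209705
[495.68284991  46.79486138   1.41211348  10.02590879] 0.027135560448620512 50.908142377598 theta 3.281076882451314
```

```bash
python3 - <<'E'
from h import *
print(target([485.04,-264.52,160],-42))
E
```

```text
(array([ 16.096, -29.108,  -4.335]), array([-5.0000e-04,  8.0000e-04, -1.8946e+00]))
```

Request:
jog_arm:
  increments:
    - [0, 0, -2, 0, 0, -0.1, 255]
    - [1, -2, -4.3, 0, 0, -0.28, 255]
    - [3, -5.5, -4.3, 0, 0, -0.46, 255]
    - [5, -9, -4.3, 0, 0, -0.64, 255]
    - [7, -12.7, -4.3, 0, 0, -0.82, 255]
    - [9, -16.3, -4.3, 0, 0, -1.0, 255]
    - [11, -20, -4.3, 0, 0, -1.18, 255]
    - [13, -23.5, -4.3, 0, 0, -1.36, 255]
    - [15, -27, -4.3, 0, 0, -1.54, 255]
    - [16.1, -29.1, -4.3, 0, 0, -1.72, 255]

```text
time: 30.65
ee_pos: [483.9, -268.0, 159.6]
orientation: [180.0, -0.0, -51.9]
wrist_force: [0.6, 0.3, -1.8]
grip_width: 0.291
```

```bash
python3 - <<'E'
from h import *
print(target([485.04,-264.52,135],-42),arm.state()['ee_pos'],arm.state()['orientation'])
E
```

```text
(array([-0.205, -0.306,  2.46 ]), array([ 0.0004, -0.0008, -0.1725])) [ 483.89049521 -267.99923331  159.60006312] [ 1.79982677e+02 -4.49697641e-02 -5.18815861e+01]
```

Request:
jog_arm:
  increments:
    - [-0.2, -0.3, 1.2, 0, 0, -0.17, 255]
    - [-0.2, -0.3, 2.4, 0, 0, -0.172, 255]
    - [-0.2, -0.3, 2.4, 0, 0, -0.172, 255]
    - [-0.2, -0.3, 2.4, 0, 0, -0.172, 255]

```text
time: 31.15
ee_pos: [485.1, -264.4, 135.6]
orientation: [180.0, -0.0, -42.1]
wrist_force: [0.7, 0.4, -2.1]
grip_width: 0.29
```

```bash
python3 - <<'E'
from h import *
s=arm.state();print(target([485.04,-264.52,100],-42),s['ee_pos'],s['orientation'])
c,im=snap('wrist','u.png'); cs,sc=snap('scene','u_s.png')
cv2.imwrite('pics/u_c.png',np.hstack([cv2.resize(im[120:340,210:430,::-1],(400,400)),cv2.resize(sc[255:315,310:370,::-1],(400,400),interpolation=cv2.INTER_CUBIC)]))
E
```

```text
(array([-3.000e-03,  1.000e-02,  3.561e+00]), array([ 0.0007, -0.0006, -0.0022])) [ 485.1294832  -264.43128587  135.60546217] [ 1.79958135e+02 -3.51037142e-02 -4.21267431e+01]
```

View pics/u_c.png

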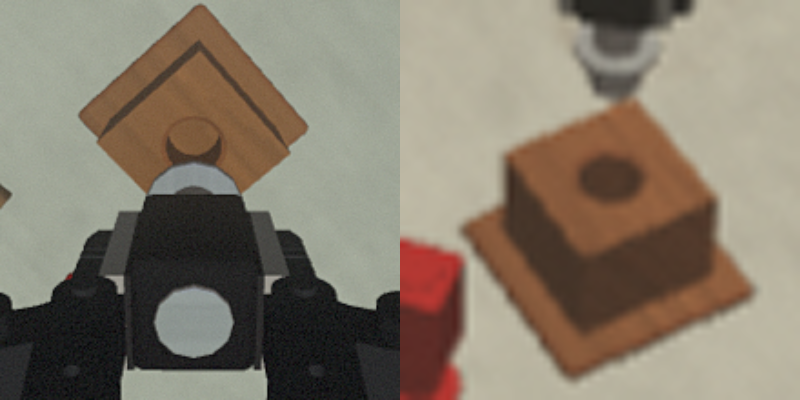

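Request:
jog_arm:
  increments:
    - [0, 0.01, 1.5, 0, 0, 0, 255]
    - [0, 0.01, 3, 0, 0, 0, 255]
    - [0, 0.01, 3.8, 0, 0, 0, 255]
    - [0, 0.01, 4.2, 0, 0, 0, 255]
    - [0, 0.01, 4.5, 0, 0, 0, 255]
    - [0, 0.01, 4.5, 0, 0, 0, 255]

```text
time: 32.0
ee_pos: [485.3, -264.6, 90.9]
orientation: [180.0, -0.1, -42.1]
wrist_force: [0.1, -0.5, -1.5]
grip_width: 0.294
```

```bash
python3 - <<'E'
from h import *
s=arm.state();print(target([485.04,-264.52,73.5],-42),s['ee_pos'],s['orientation'],s['wrist_force'],s['torque'])
cs,sc=snap('scene','v_s.png');im=optics.snapshot('wrist')
cv2.imwrite('pics/v_c.png',np.hstack([cv2.resize(im[120:340,210:430,::-1],(400,400)),cv2.resize(sc[255:315,310:370,::-1],(400,400),interpolation=cv2.INTER_CUBIC)]))
E
```

```text
(array([-0.032,  0.009,  1.742]), array([ 0.0005, -0.0013, -0.0012])) [ 485.32378458 -264.649151     90.91804704] [ 1.79974208e+02 -7.56396594e-02 -4.20700313e+01] [ 0.08834096 -0.46219764 -1.48521434] [0.0353827  0.01243583 0.01566151]
```

View pics/v_c.png

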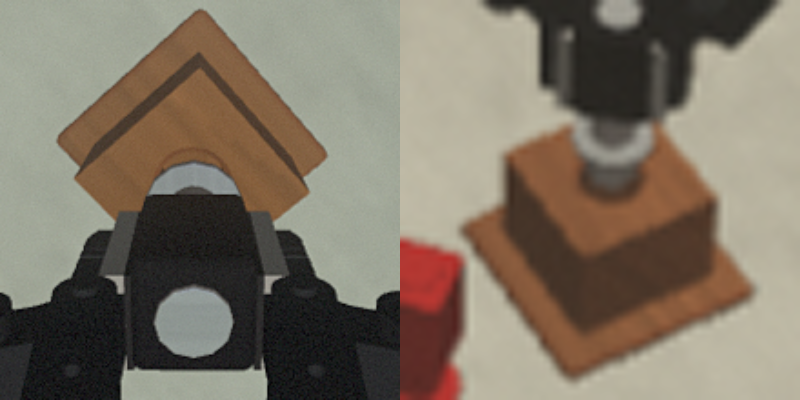

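Tip is over the hole with no contact force; going down.

Request:
jog_arm:
  increments:
    - [-0.02, 0, 0.3, 0, 0, 0, 255]
    - [-0.02, 0, 0.6, 0, 0, 0, 255]
    - [-0.02, 0, 0.9, 0, 0, 0, 255]
    - [-0.02, 0, 1.2, 0, 0, 0, 255]
    - [-0.02, 0, 1.5, 0, 0, 0, 255]
    - [-0.02, 0, 1.7, 0, 0, 0, 255]
    - [-0.02, 0, 1.7, 0, 0, 0, 255]

```text
time: 32.98
ee_pos: [485.2, -264.5, 74.0]
orientation: [180.0, -0.1, -42.1]
wrist_force: [0.6, -0.6, -1.5]
grip_width: 0.295
```

```bash
python3 - <<'E'
from h import *
s=arm.state();print(s['ee_pos'],s['orientation'],s['wrist_force'],s['torque'])
cs,sc=snap('scene','w_s.png');im=optics.snapshot('wrist')
cv2.imwrite('pics/w_c.png',np.hstack([cv2.resize(im[120:340,210:430,::-1],(400,400)),cv2.resize(sc[255:315,310:370,::-1],(400,400),interpolation=cv2.INTER_CUBIC)]))
E
```

```text
[ 485.22899098 -264.54678252   73.99966426] [ 1.79975483e+02 -8.22235498e-02 -4.20673800e+01] [ 0.55440141 -0.63783841 -1.52289231] [-0.04644864  0.03915746  0.01258408]
```

View pics/w_c.png

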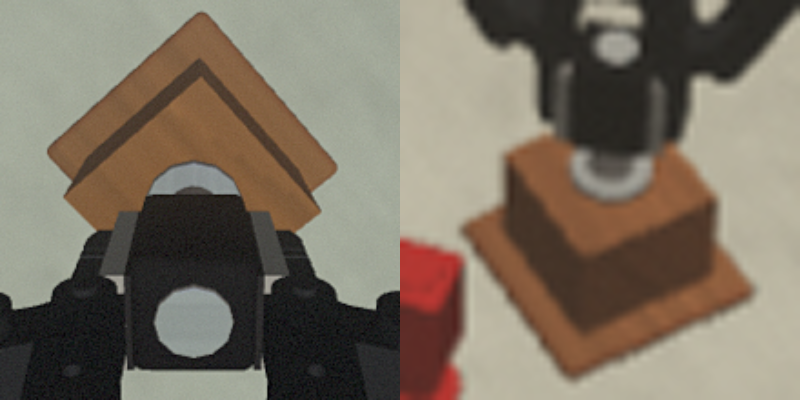

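Request:
jog_arm:
  increments:
    - [0, 0, 0.1, 0, 0, 0, 255]
    - [0, 0, 0.15, 0, 0, 0, 255]
    - [0, 0, 0.15, 0, 0, 0, 255]

```text
time: 33.45
ee_pos: [485.4, -264.6, 72.8]
orientation: [180.0, -0.1, -42.1]
wrist_force: [-0.5, 0.4, -0.3]
grip_width: 0.292
```

Request:
jog_arm:
  increments:
    - [0, 0, 0, 0, 0, 0, 150]
    - [0, 0, 0, 0, 0, 0, 60]
    - [0, 0, 0, 0, 0, 0, 0]
    - [0, 0, 0, 0, 0, 0, 0]
    - [0, 0, 0, 0, 0, 0, 0]
    - [0, 0, -1, 0, 0, 0, 0]
    - [0, 0, -4, 0, 0, 0, 0]
    - [0, 0, -8, 0, 0, 0, 0]
    - [0, 0, -12, 0, 0, 0, 0]
    - [0, 0, -12.5, 0, 0, 0, 0]

```text
time: 34.7
ee_pos: [486.3, -265.6, 201.2]
orientation: [-179.9, -0.4, -42.1]
wrist_force: [-0.4, 0.3, -0.4]
grip_width: 1.003
```

```bash
python3 - <<'E'
from h import *
s=arm.state();print(s['time'],s['ee_pos'],s['orientation'],s['wrist_force'])
cs,sc=snap('scene','x_s.png');c,im=snap('wrist','x.png')
a=cv2.imread('pics/a_scene.png')
f=lambda q:cv2.resize(q[250:320,305:375],(400,400),interpolation=cv2.INTER_CUBIC)
cv2.imwrite('pics/x_c.png',np.hstack([f(a),f(sc[:,:,::-1])]))
t=optics.get_calibration('wrist'); print(proj(t,[486,-263.5,112]))
E
```

```text
34.7 [ 486.26022195 -265.6432139   201.23357198] [-179.92608701   -0.4188516   -42.08453795] [-0.41042685  0.26348217 -0.35797383]
[316.21026596 202.9619258 ]
```

View pics/x_c.png

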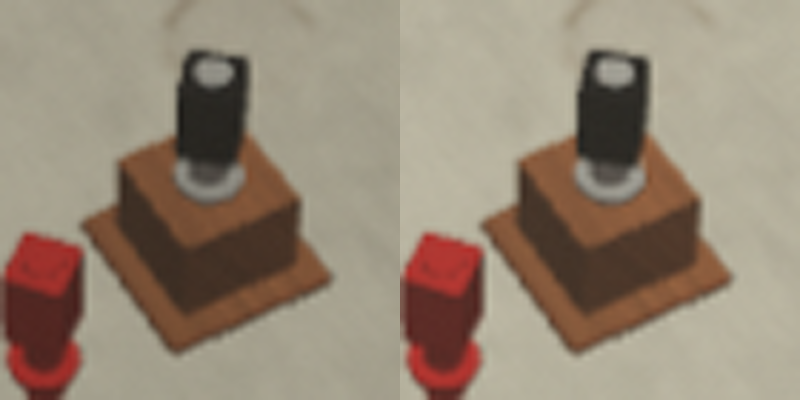

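View pics/x.png

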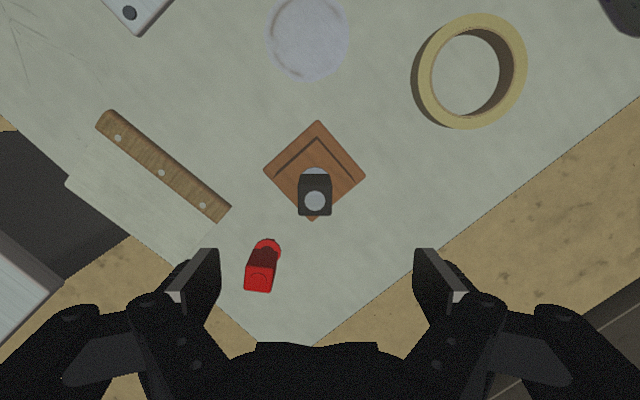

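```bash
python3 - <<'E'
from h import *
a=cv2.imread('pics/a_scene.png').astype(int); b=cv2.imread('pics/x_s.png').astype(int)
for n,(x,y,w,h) in {'shaker':(256,177,22,34),'tape':(405,273,40,38),'brush':(305,170,22,26),'key':(342,272,14,30),'jaw':(305,210,16,20)}.items():
    s=np.s_[y-h//2:y+h//2,x-w//2:x+w//2]; print(n,np.abs(a[s]-b[s]).mean().round(2))
s=arm.state(); print(s['time'],s['joint_vel'].round(3),s['grip_width'],s['wrist_force'].round(2)); arm.hand_in()
E
```

```text
shaker 13.85
tape 14.1
brush 13.96
key 9.55
jaw 26.88
34.8 [ 0.348  1.526 -0.966  1.871 -0.273 -0.751  0.228] 1.0023075057746464 [0.56 0.02 0.97]
the job is handed in; nothing more can be done
```

```bash
python3 - <<'E'
import cv2,numpy as np
a=cv2.imread('pics/a_scene.png',0).astype(np.float32); b=cv2.imread('pics/x_s.png',0).astype(np.float32)
for n,(x,y,w,h) in {'shaker':(256,177,34,44),'tape':(405,273,50,48),'brush':(305,170,34,36),'bare counter':(370,320,30,30)}.items():
    s=np.s_[y-h//2:y+h//2,x-w//2:x+w//2]; print(n,cv2.phaseCorrelate(a[s],b[s],cv2.createHanningWindow((w,h),cv2.CV_32F)),(b[s]-a[s]).mean())
E
```

```text
shaker ((-0.08421944439901452, 0.5074278340879737), 1.002650687135296) 14.5902405
tape ((-0.023475400755138764, -0.004030105429194464), 1.0231052033106487) 5.701799
brush ((0.057835984146699104, -0.03596177191278116), 0.9253011791058529) 12.473856
bare counter ((0.09329061541347805, -0.002542917817825341), 1.00730255762736) 6.5540876
```

I clamped the mould with the steel hex key, put the key back upright in the brown stand, opened the gripper, backed off and handed in at 34.8 s. My last checks say it worked, but the screw's final angle is measured from pictures and I have no direct reading of it.

**Seating:** The flange was about 1 mm above the screw head at first, inside the 4 mm limit. In the last turn it was on the head to within about 1 mm.

**Turning:** The first turn (about 245° of tool rotation) did not end in a clear hard stop. The key most likely jumped one hex side there, and a close-up put the screw at about 3.15 rad, right on the limit. I reinserted the key and turned further. The next close-up gave about 3.28 rad, which assumes the socket lines up with the jig at zero. The jaw sits against the mould.

**Uncertain evidence:** The wrist torque readings (about 0 to 0.44 N m) were too noisy to confirm the stop on their own. The stop rests on the measured angle and on the screw lagging the key by more than its normal play.

**Key in the stand:** The last pictures show it upright with its flange on the top, in the same place as at the start.

**Other objects:** The tape roll and pastry brush shifted less than 0.1 pixel between the first and last pictures. The shaker showed 0.5 pixel (roughly 1–2 mm). The first difference check was spoiled by a brightness change, so I redid this comparison after handing in.

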